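# Swap the tight transit stopper of a leaning eluent bottle for its vented cap

## Task

Get the blue-stoppered eluent bottle ready for the chromatograph. Its stopper is pressed in so tight that a straight pull would bring the bottle up with it, so rock the stopper from side to side as you draw it out along the neck, leaving the bottle down in its cell of the leaning rack; set the stopper down in the steel tray without dropping it, then put the green vented cap from the tray squarely and fully down on the open neck. Leave the two spare bottles, the measuring cylinder and the beaker as they stand.

Things in the scene. Friction and masses are not known exactly. Their poses are not given: they have to be found in the camera images.
- rack: Fixed leaning rack on the robot's left or right: a row of 3 white square cells (at y -86, 0, 86 mm; level y axis) on a steel foot, 264 mm long. z: the bottles' axis, 30 deg from vertical, tops leaning to the side the rack faces (the robot, +-17 deg). Origin on the bench about below the middle mouth. Cell floor at z -15 mm, walls 85 mm deep (back 100): bottles stand half out.
- bottle: Eluent bottle, loose in any of the 3 cells (2 mm play): pale plastic, blue ring, 76 mm diameter, 165 mm from base to rim, about 0.65 kg, held down only by its weight: 5 to 9 N along the axis lifts it. Origin: centre of the base; z along the axis to the mouth. Neck: z 135 to 165 mm, 36 mm outside (37.3 over corners), bore 27 mm, springy sealing lip 5 mm below the rim.
- bottle_rim (a point): Centre of the rim (top face of the neck) of the eluent bottle, 165 mm from its base; axes as the bottle.
- stopper: Blue stopper, 40 g, in the eluent bottle's neck, axes as the bottle. Origin: centre of the plug's lower end; z to its head. Plug 22 mm diameter, z 0-20 mm, all in the bore at first; collar 34 mm diameter, z 20-25, on the rim; flat head z 25-59, 30 mm wide along x, 12 mm thick along y: pinch it across y. A straight pull takes 15 to 23 N and lifts the bottle.
- stopper_grip (a point): In the stopper's head, 47 mm from the plug's end: pinch here (fingertips just clear the collar). Rock about the stopper's x (head swings along y), 8 to 15 deg each way about the lip, raising about 1 mm per 12 deg of swing: one side climbs as the other slips and the bottle stays down. The first swings pry on the collar's edge. Free after about 16 mm.
- stopper_mid (a point): Middle of the stopper, 28 mm from the plug's end.
- tray: Fixed stainless tray on the other side from the rack, outside 180 mm along x by 120 mm along y, 22 mm high, walls and floor 3 mm. Origin: centre of the underside, z up. The cap stands in it at first.
- cap: Green vented cap, 30 g, open side down in the tray, up to 55 mm off its middle along tray x. Origin: centre of the open end; z to the stub. Skirt 48 mm outside, 42 mm inside diameter, 16 mm deep, roof top at z 20 mm, round stub 15 mm diameter z 20-48 to hold. Loose on the neck (about 2.5 mm all round); fully down its origin is 16 mm below the rim.
- cap_grip (a point): On the axis of the cap's stub, 40 mm from the open end: hold here (fingertips just clear the roof). Axes as the cap.
- spare_a: Spare bottle in another cell, loose, leave alone: as the eluent bottle but with a grey ring and a white screw cap of 42 mm diameter, 174 mm tall in all. Origin: centre of the base, z along its axis.
- spare_b: The other spare bottle, the same as spare_a, in the remaining cell. Leave alone.
- measure: Tall measuring cylinder, loose, easily toppled, between rack and tray: blue foot 60 mm diameter, pale tube 28 mm diameter, 250 mm tall. Origin: centre of the underside. Leave alone.
- beaker: Glass beaker, loose, behind the measuring cylinder: 66 mm diameter, 90 mm tall. Origin: centre of the underside. Leave alone.
Not all that is in view belongs to the job. Several things have the shape of the stopper; the one meant has the colours described above. There is more than one size of the tray; the job needs the larger.

How it is judged:
By the outcome, as a careful person would: the job done as asked, in the order asked, and still so for the second after the job is handed in, with the robot touching nothing.
It also fails if it takes over 72 s, if anything falls off the work surface, if the arm or the gripper's body presses on something with over 40 N, if the wrist force passes 120 N, or if a joint passes its speed limit or range.

## Robot

A 7-joint arm with a two-finger parallel gripper is mounted at the origin on the work surface. World frame = base frame: x ahead of the robot, y to its left, z up, the work surface at z = 0. Lengths are in m, angles in rad, forces in N, time in s.
With the tool pointing down it reaches from about 0.375 to 0.925 m from the base axis. Payload 3.1 kg.
Tool frame: the origin (TCP) lies midway between the tips of the shut fingers; the grasp point (between the pads) lies 19 mm behind it; z points along the fingers, y is the direction in which the jaws open and shut (so a half turn about z gives the same grasp; the last joint's range is limited). The gripper opens to 85 mm and grips with 20 to 120 N. Pads are 22 mm wide; open, the fingers measure 114 mm over their backs; the gripper's body (76 mm by 85 mm) begins 54 mm behind the grasp point. The pads swing forward as they close: fully open they stand 13 mm farther back than shut.
Start: joints at [-1.357, 0.383, 0.044, 1.598, -0.018, 1.161, -0.05], TCP at [0.199, 0.619, 0.231] pointing down, gripper open.
Joint ranges: [-2.61, 2.61], [-0.41, 2.15], [-1.48, 1.57], [0, 2.5], [-1.57, 4.71], [0.05, 1.97], [-2.85, 2.85]. Speed limits (rad/s): [2.79, 2.79, 3.14, 3.14, 3.14, 3.14, 3.14].

## Interface

Orientations are given as a rotation vector (axis times angle).
In Python, from bench import env gives the robot as it stands.
- The arm moves only by the shell command python3 -m handwheel 'ROWS'. ROWS is JSON, a list of rows, each an object of numbers: "hand": the finger opening in cm, from 0 to 8.54; "tx", "ty", "tz": the shift along the tool's x, y, z in cm; "roll": the turn about the tool's z in rad. A call has 1 to 5 rows; each row shifts and turns the commanded pose from where the row before left it, along the tool's axes as they then stand; what a row does not reach is not made up. A row lasts 1/12 s, in which the tool goes at most 41.7 mm and 7.16 degrees, less where a joint would pass 70% of its speed; a pose out of reach is approached as far as the arm can. A call with a gripper value outside its range is refused whole. The fingers move at their own pace and stop on an object; the grip force is fixed at half the most. Time passes only in rows, so rows that do not move let the fingers close. It gives the time, the measured TCP pose, the force and the opening at its end, in the units of the state.
- env.get_obs(): the state, without advancing time (a new reading comes with each control period).
- env.get_image(name): name is "scene" or "top" or "wrist"; returns (picture, depth): 400x640x3 uint8, red, green, blue; 400x640 float32, m along the optical axis (not along the pixel's ray), 0 where there is no reading.
- env.camera_info(name): a dict with "camera_matrix" (3x3 intrinsics, pixels), "origin" and "orientation" of the camera in the world; the wrist camera has in their place "T_tool_cam" (4x4, takes a point from camera to tool coordinates, whose origin is the TCP and whose axes are the flange's). Camera axes: x right, y down, z forward; pixel columns grow to the right and rows downward; lengths in m; the calibration is good to about 2 mm. The wrist camera is an equidistant fisheye: a pixel r from the principal point sees the ray r / f radians off the axis. A picture is of the moment at which its call begins: read the wrist's pose just before it. camera_info takes no time and is no camera call.
- env.job_done(): hands the job in, once; it reports no verdict.
The state is a dict: "t": time; "joints": joint angles; "dq": joint speeds; "tau": joint torques, N m; "tool_pos": TCP position; "tcp_rot": TCP orientation; "contact_force": force on the tool from outside, world axes, zero at the start; "moment": the same for the moment, N m; "grip_width": finger opening in m.
Only numpy, scipy, OpenCV 4.12 (cv2) and the standard library are available. Lean on these libraries where they do the work, as an engineer would, in place of code of your own. Each camera call takes 0.05 s, during which the arm holds its last target.

## Working session

There is one attempt and no reset: what is moved stays moved. The work goes in short steps, Python scripts to look and compute and a shell command to move; the robot and the scene stay as the last step left them, time stands still between calls to the robot, and variables do not carry over. Pictures are saved under pics/ and viewed, and the job is handed in when it is done.

```bash
ls; mkdir -p pics
python3 - <<'E'
from bench import env
import cv2,numpy as np
o=env.get_obs()
for k,v in o.items(): print(k,np.round(v,4))
for n in ("scene","top"):
    im,d=env.get_image(n); cv2.imwrite(f"pics/{n}0.png",im[:,:,::-1]); np.savez(f"pics/{n}0.npz",im=im,d=d)
    c=env.camera_info(n); print(n,c)
print(env.camera_info("wrist"))
E
```

```text
pics
t 0.0
joints [-1.3568  0.3838  0.0438  1.5996 -0.0179  1.1612 -0.0499]
dq [ 0.0016 -0.0016 -0.0004 -0.0003  0.0011  0.0003  0.001 ]
tau [-2.00000e-04 -4.33462e+01  1.02430e+00 -2.49511e+01  1.06000e-02
  1.15000e-02 -0.00000e+00]
tool_pos [0.1991 0.6178 0.2299]
tcp_rot [-0.4877 -3.1032  0.004 ]
contact_force [-1.2879 -0.0077 -0.1789]
moment [ 0.062  -0.0234  0.0394]
grip_width 0.0854
scene {'camera_matrix': array([[374.63610741,   0.        , 325.44549161],
       [  0.        , 374.63610741, 197.60214206],
       [  0.        ,   0.        ,   1.        ]]), 'origin': array([1.20801995, 0.47711534, 0.68221429]), 'orientation': array([-1.09794226, -2.20150247,  1.16419225])}
top {'camera_matrix': array([[431.43453715,   0.        , 313.36234368],
       [  0.        , 431.43453715, 201.3441511 ],
       [  0.        ,   0.        ,   1.        ]]), 'origin': array([ 0.36120378, -0.03156182,  1.25779012]), 'orientation': array([-2.13180485,  2.09929963, -0.16831263])}
{'camera_matrix': array([[309.70691629,   0.        , 317.20475718],
       [  0.        , 309.70691629, 203.84401622],
       [  0.        ,   0.        ,   1.        ]]), 'T_tool_cam': array([[ 1.14116309e-03, -9.64734959e-01, -2.63220736e-01,
         6.62856565e-02],
       [ 9.99999264e-01,  9.92513511e-04,  6.97702495e-04,
         4.62982845e-04],
       [-4.11847852e-04, -2.63221338e-01,  9.64735382e-01,
        -1.42393777e-01],
       [ 0.00000000e+00,  0.00000000e+00,  0.00000000e+00,
         1.00000000e+00]])}
```

View pics/scene0.png

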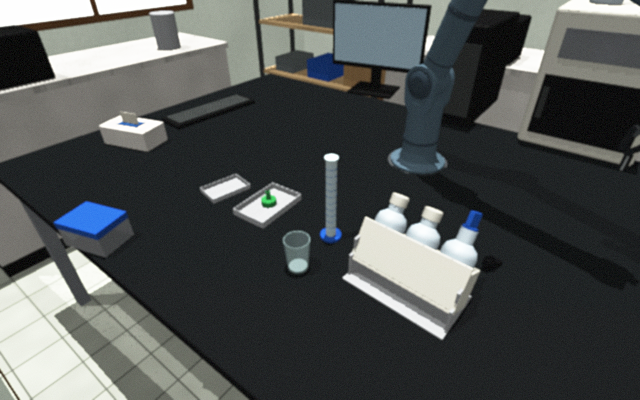

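View pics/top0.png

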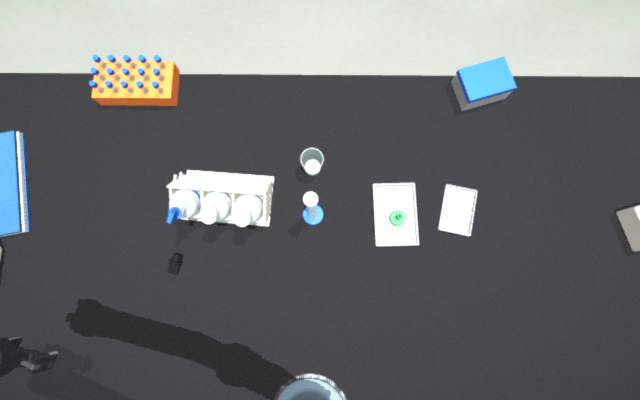

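```bash
cat > h.py <<'E'
import numpy as np,cv2
from scipy.spatial.transform import Rotation as R
from bench import env
def cam(n):
    c=env.camera_info(n); return c["camera_matrix"],R.from_rotvec(c["orientation"]).as_matrix(),np.array(c["origin"])
def pts(n,uv,d):
    K,Rm,o=cam(n); uv=np.atleast_2d(uv).astype(float)
    r=np.c_[(uv[:,0]-K[0,2])/K[0,0],(uv[:,1]-K[1,2])/K[1,1],np.ones(len(uv))]
    return o+(r*np.atleast_1d(d)[:,None])@Rm.T
def plane(n,uv,z):
    K,Rm,o=cam(n); p=pts(n,uv,np.ones(len(np.atleast_2d(uv))))-o
    return o+p*((z-o[2])/p[:,2])[:,None]
def proj(n,P):
    K,Rm,o=cam(n); q=(np.atleast_2d(P)-o)@Rm; return np.c_[K[0,0]*q[:,0]/q[:,2]+K[0,2],K[1,1]*q[:,1]/q[:,2]+K[1,2]]
def mask(im,lo,hi):
    return cv2.inRange(cv2.cvtColor(im,cv2.COLOR_RGB2HSV),np.array(lo),np.array(hi))
def tri(a,b,na="scene",nb="top"):
    Ka,Ra,oa=cam(na);Kb,Rb,ob=cam(nb)
    da=pts(na,a,[1])[0]-oa;db=pts(nb,b,[1])[0]-ob;da/=np.linalg.norm(da);db/=np.linalg.norm(db)
    s=np.linalg.lstsq(np.c_[da,-db],ob-oa,rcond=None)[0];p=oa+s[0]*da;q=ob+s[1]*db
    return (p+q)/2,np.linalg.norm(p-q)
E
python3 - <<'E'
from h import *
S=np.load("pics/scene0.npz");T=np.load("pics/top0.npz")
a=cv2.resize(S["im"][160:340,330:500],None,fx=4,fy=3.3,interpolation=cv2.INTER_CUBIC)
cv2.imwrite("pics/c1.png",a[:600,:,::-1])
b=cv2.resize(T["im"][150:280,140:300],None,fx=4.5,fy=4.5,interpolation=cv2.INTER_CUBIC)
cv2.imwrite("pics/c2.png",b[:,:,::-1])
for n,D,roi in(("scene",S,(455,200,500,250)),("top",T,(150,195,200,230))):
    m=mask(D["im"],(100,120,40),(125,255,255)); x0,y0,x1,y1=roi
    mm=np.zeros_like(m);mm[y0:y1,x0:x1]=m[y0:y1,x0:x1]
    v,u=np.nonzero(mm);print(n,len(u),u.min(),u.max(),v.min(),v.max(),u.mean(),v.mean())
    P=pts(n,np.c_[u,v],D["d"][v,u]);print(np.round(np.median(P,0),3),np.round(P.min(0),3),np.round(P.max(0),3))
for n,D in(("scene",S),("top",T)):
    m=mask(D["im"],(50,100,40),(80,255,255));v,u=np.nonzero(m);print(n,'green',len(u),u.mean(),v.mean());P=pts(n,np.c_[u,v],D["d"][v,u]);print(np.round(np.median(P,0),3),np.round(P.min(0),3),np.round(P.max(0),3))
E
```

```text
scene 295 462 482 209 231 472.9457627118644 219.92203389830507
[0.522 0.348 0.196] [ 0.183  0.271 -0.001] [1.208 0.477 0.682]
top 180 166 199 195 223 173.58333333333334 214.25
[0.519 0.344 0.195] [ 0.361 -0.032 -0.003] [0.585 0.436 1.258]
scene green 155 268.23225806451615 199.8709677419355
[ 0.553 -0.238  0.024] [ 0.531 -0.264  0.007] [ 0.572 -0.219  0.052]
top green 56 395.44642857142856 218.41071428571428
[ 0.54  -0.239  0.024] [ 0.522 -0.251  0.017] [ 0.554 -0.222  0.053]
```

View pics/c1.png

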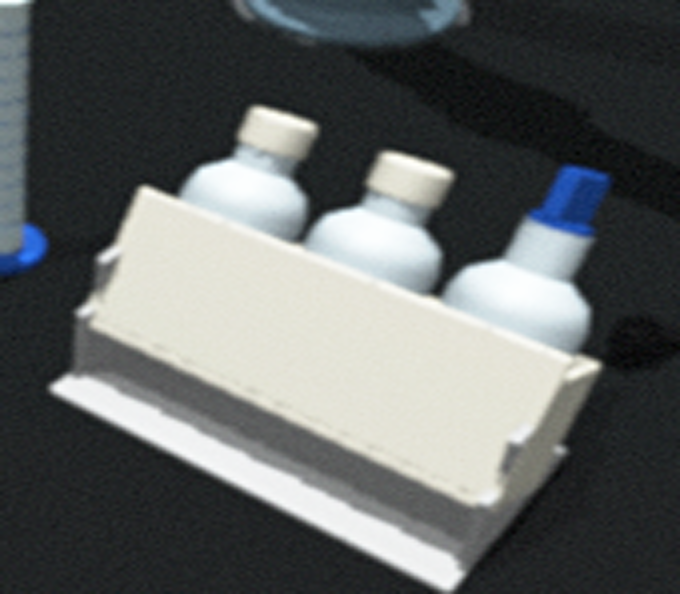

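View pics/c2.png

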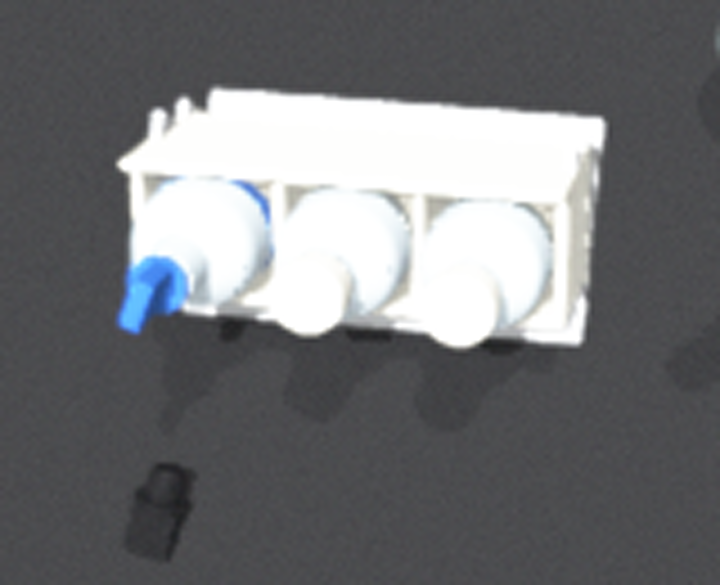

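Run:
```python
from h import *
S=np.load("pics/scene0.npz");T=np.load("pics/top0.npz")
# rack: light points in scene & top with height
for n,D,roi in(("top",T,(165,170,275,228)),("scene",S,(340,190,480,335))):
    x0,y0,x1,y1=roi
    u,v=np.meshgrid(np.arange(x0,x1),np.arange(y0,y1));u=u.ravel();v=v.ravel()
    d=D["d"][v,u];k=d>0;P=pts(n,np.c_[u,v][k],d[k]);c=D["im"][v,u][k]
    np.savez(f"pics/p_{n}.npz",P=P,c=c,uv=np.c_[u,v][k])
# spare caps: white points with z>0.15
P=np.load("pics/p_top.npz")["P"];uv=np.load("pics/p_top.npz")["uv"]
for r in((200,205,220,226),(230,208,252,229)):
    k=(uv[:,0]>=r[0])&(uv[:,0]<r[2])&(uv[:,1]>=r[1])&(uv[:,1]<r[3])&(P[:,2]>0.13)
    print('cap',k.sum(),np.round(np.percentile(P[k],[5,50,95],axis=0),4).tolist())
# stopper points both views
for n,D,roi in(("scene",S,(455,200,500,250)),("top",T,(160,205,185,225))):
    m=mask(D["im"],(100,120,40),(125,255,255)); x0,y0,x1,y1=roi
    mm=np.zeros_like(m);mm[y0:y1,x0:x1]=m[y0:y1,x0:x1]
    v,u=np.nonzero(mm);P=pts(n,np.c_[u,v],D["d"][v,u]);k=(P[:,2]>0.12)&(P[:,2]<0.25);P=P[k]
    print(n,k.sum(),np.round(np.percentile(P,[3,50,97],axis=0),4).tolist())
    c=P.mean(0);w=np.linalg.svd(P-c)[2];print(np.round(w[0],3),np.round(c,4))
    for z in np.arange(.15,.24,.01):
        q=P[(P[:,2]>=z)&(P[:,2]<z+.01)]
        if len(q)>2:print(round(z+.005,3),len(q),np.round(q.mean(0),4),np.round(q.min(0),4),np.round(q.max(0),4))
# back plate plane from scene
D=np.load("pics/p_scene.npz");P=D["P"];c=D["c"].astype(int);uv=D["uv"]
poly=np.array([[368,228],[468,272],[452,305],[358,262]])
k=np.array([cv2.pointPolygonTest(poly.astype(np.float32).reshape(-1,1,2),(float(a),float(b)),False)>0 for a,b in uv])
Q=P[k];cc=np.median(Q,0);w=np.linalg.svd(Q-Q.mean(0))[2];print('plate',k.sum(),np.round(w[2],3),np.round(Q.mean(0),3))
```

```text
cap 326 [[0.5048, 0.2421, 0.1429], [0.5242, 0.2571, 0.1824], [0.5493, 0.2818, 0.1937]]
cap 301 [[0.4985, 0.1563, 0.1447], [0.5181, 0.1739, 0.1832], [0.5423, 0.2012, 0.1948]]
scene 244 [[0.5043, 0.3374, 0.183], [0.5243, 0.3497, 0.1991], [0.5399, 0.3597, 0.2173]]
[ 0.682 -0.104 -0.724] [0.5243 0.3491 0.1995]
0.185 57 [0.5297 0.3517 0.1867] [0.5122 0.3317 0.1801] [0.5426 0.364  0.1897]
0.195 72 [0.5274 0.3482 0.195 ] [0.5063 0.337  0.1902] [0.5403 0.3589 0.2   ]
0.205 66 [0.5197 0.3497 0.2051] [0.4988 0.3375 0.2002] [0.5334 0.3594 0.2098]
0.215 48 [0.5197 0.3464 0.2141] [0.5038 0.3376 0.2101] [0.5281 0.3567 0.2195]
top 159 [[0.4976, 0.334, 0.1756], [0.5174, 0.3433, 0.1981], [0.536, 0.3586, 0.2182]]
[-0.5    0.126  0.857] [0.5179 0.3442 0.198 ]
0.175 20 [0.5157 0.341  0.1766] [0.5097 0.3341 0.1709] [0.522  0.3477 0.1799]
0.185 37 [0.5276 0.3442 0.1853] [0.5083 0.3323 0.1807] [0.5387 0.3615 0.1896]
0.195 24 [0.5242 0.3424 0.1945] [0.5015 0.3336 0.19  ] [0.538  0.3493 0.1998]
0.205 38 [0.5103 0.346  0.2062] [0.4954 0.3367 0.2003] [0.5288 0.3575 0.2099]
0.215 37 [0.513  0.3455 0.2142] [0.5021 0.3371 0.2104] [0.5245 0.3549 0.2197]
0.225 3 [0.5172 0.34   0.221 ] [0.5157 0.3376 0.2205] [0.5181 0.3422 0.2219]
plate 3799 [ 0.864 -0.057  0.5  ] [0.624 0.27  0.098]
```

```bash
cat >> h.py <<'E'
def goto(P,az=None):
    "rows needed: total tx,ty,tz cm (present axes), roll to bring tool y to azimuth az deg"
    o=env.get_obs();M=R.from_rotvec(o["tcp_rot"]).as_matrix();d=(np.array(P)-o["tool_pos"])@M*100
    a=np.degrees(np.arctan2(M[1,1],M[0,1]))
    print("t %.2f tcp %s zaxis %s yaz %.2f"%(o["t"],np.round(o["tool_pos"],4),np.round(M[:,2],3),a),"w",round(float(o["grip_width"]),4),"F",np.round(o["contact_force"],1))
    print("tx ty tz",np.round(d,2),"roll",None if az is None else round(np.radians(a-az),3))
E
python3 -m handwheel '[{"tz":-3,"tx":-2.0},{"tz":-3.0,"tx":-2.5,"ty":-1},{"tz":-2,"tx":-3.2,"ty":-1.6},{"tz":-2,"tx":-3.2,"ty":-1.6},{"tx":-3.7,"ty":-1.8}]'
python3 -m handwheel '[{"tx":-3.7,"ty":-1.8},{"tx":-3.7,"ty":-1.8},{"tx":-3.7,"ty":-1.8},{"tx":-3.7,"ty":-1.8},{"tx":-3.7,"ty":-1.8}]'
python3 -c "
from h import *
goto((.5,.345,.33),86)"
```

```text
t 0.10 tcp [0.1991 0.6178 0.23  ] zaxis [-0.001 -0.002 -1.   ] yaz 72.14 w 0.0855 F [-0.1  0.4  0.5]
tx ty tz [-37.01 -16.76  -9.96] roll -0.242$[0]: bad value
$[0]: bad value
```

```bash
python3 -m handwheel '[{"hand":8.5,"tx":-2,"ty":0,"tz":-3,"roll":0},{"hand":8.5,"tx":-2.5,"ty":-1,"tz":-3,"roll":0},{"hand":8.5,"tx":-3.2,"ty":-1.6,"tz":-2,"roll":0},{"hand":8.5,"tx":-3.2,"ty":-1.6,"tz":-2,"roll":0},{"hand":8.5,"tx":-3.7,"ty":-1.8,"tz":0,"roll":0}]'
python3 -c "
from h import *
goto((.5,.345,.33),86)"
```

```text
t: 0.52
tool_pos: [0.3207, 0.5188, 0.3363]
tcp_rot: [0.483, 3.102, 0.014]
contact_force: [0.7, -0.0, 1.5]
grip_width: 0.0848
t 0.52 tcp [0.3207 0.5188 0.3363] zaxis [ 0.003  0.008 -1.   ] yaz 72.31 w 0.0848 F [ 0.7 -0.   1.5]
tx ty tz [-22.36 -11.11   0.55] roll -0.239
```

```bash
python3 -m handwheel '[{"hand":8.5,"tx":-3.7,"ty":-1.8,"tz":0,"roll":0},{"hand":8.5,"tx":-3.7,"ty":-1.8,"tz":0,"roll":0},{"hand":8.5,"tx":-3.7,"ty":-1.8,"tz":0,"roll":0},{"hand":8.5,"tx":-3.7,"ty":-1.8,"tz":0,"roll":0},{"hand":8.5,"tx":-3.7,"ty":-1.8,"tz":0,"roll":0}]'
python3 -m handwheel '[{"hand":5,"tx":-2,"ty":-1,"tz":0,"roll":-0.08},{"hand":5,"tx":0,"ty":0,"tz":0,"roll":-0.08},{"hand":5,"tx":0,"ty":0,"tz":0,"roll":-0.08},{"hand":5,"tx":0,"ty":0,"tz":0,"roll":0}]'
python3 - <<'E'
from h import *
goto((.5,.345,.33),86)
im,d=env.get_image("wrist");cv2.imwrite("pics/w1.png",im[:,:,::-1]);np.savez("pics/w1.npz",im=im,d=d,**{k:env.get_obs()[k] for k in("tool_pos","tcp_rot")})
E
```

```text
t: 0.93
tool_pos: [0.4692, 0.3725, 0.3308]
tcp_rot: [-0.487, -3.103, 0.001]
contact_force: [0.9, -0.1, -0.0]
grip_width: 0.0852
t: 1.27
tool_pos: [0.4847, 0.3576, 0.3305]
tcp_rot: [-0.114, -3.138, 0.001]
contact_force: [-0.2, 0.8, 1.2]
grip_width: 0.0502
t 1.27 tcp [0.4847 0.3576 0.3305] zaxis [-0.001 -0.001 -1.   ] yaz 85.85 w 0.0502 F [-0.2  0.8  1.2]
tx ty tz [-1.62 -1.15  0.05] roll -0.003
```

View pics/w1.png

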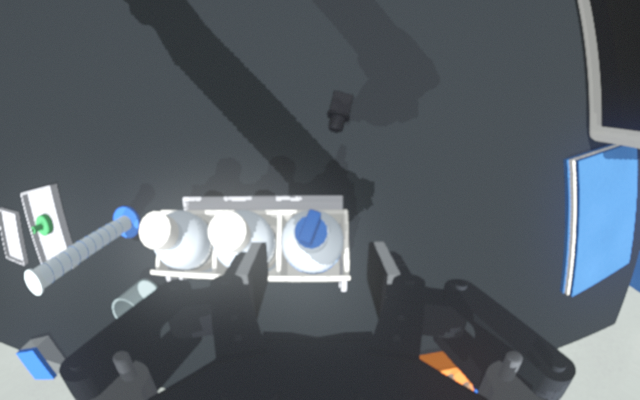

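```bash
cat >> h.py <<'E'
def wpts(D,uv,d):
    c=env.camera_info("wrist");K=c["camera_matrix"];T=c["T_tool_cam"]
    uv=np.atleast_2d(uv).astype(float);x=(uv-[K[0,2],K[1,2]])/K[0,0];r=np.linalg.norm(x,axis=1)
    f=np.where(r>1e-9,np.tan(r)/np.maximum(r,1e-9),1);ray=np.c_[x*f[:,None],np.ones(len(x))]
    q=ray*np.atleast_1d(d)[:,None];q=q@T[:3,:3].T+T[:3,3]
    return q@R.from_rotvec(D["tcp_rot"]).as_matrix().T+D["tool_pos"]
E
python3 - <<'E'
from h import *
D=np.load("pics/w1.npz");im=D["im"]
cv2.imwrite("pics/c3.png",cv2.resize(im[180:290,250:380],None,fx=5.4,fy=5.4,interpolation=cv2.INTER_CUBIC)[:,:,::-1])
m=mask(im,(100,120,30),(125,255,255));mm=np.zeros_like(m);mm[205:255,285:340]=m[205:255,285:340]
v,u=np.nonzero(mm);P=wpts(D,np.c_[u,v],D["d"][v,u])
print(len(u));np.save("pics/sp.npy",np.c_[u,v,P])
k=P[:,2]>.12;P=P[k];print(np.round(np.percentile(P,[0,3,50,97,100],axis=0),4))
# top face: points near highest along axis
a=np.array([-.499,.035,.866]);s=P@a;print(np.round(np.percentile(s,[0,10,25,50,75,90,97,100]),4))
h,e=np.histogram(s,20);print(h,np.round(e,4))
# caps
for r in((140,210,172,252),(207,210,245,252)):
    u,v=np.meshgrid(np.arange(r[0],r[2]),np.arange(r[1],r[3]));u=u.ravel();v=v.ravel();Q=wpts(D,np.c_[u,v],D["d"][v,u]);t=Q@a
    k=t>np.percentile(t,97)-.004;q=Q[k];print('cap top',k.sum(),np.round(q.mean(0),4),np.round((q@a).mean(),4),np.ptp(q,axis=0))
E
```

```text
800
[[0.4184 0.3344 0.1745]
 [0.499  0.3363 0.1773]
 [0.5172 0.3512 0.2067]
 [0.5361 0.3624 0.2177]
 [0.5386 0.3639 0.473 ]]
[-0.0939 -0.0925 -0.0917 -0.06   -0.0582 -0.0576 -0.0571  0.2136]
[327  52 416   0   0   0   0   0   0   0   0   0   0   0   0   0   0   0
   0   5] [-0.0939 -0.0785 -0.0631 -0.0477 -0.0324 -0.017  -0.0016  0.0138  0.0291
  0.0445  0.0599  0.0753  0.0906  0.106   0.1214  0.1367  0.1521  0.1675
  0.1829  0.1982  0.2136]
cap top 929 [0.5114 0.1809 0.1883] -0.0858 [0.11273816 0.20562371 0.29797088]
cap top 1178 [0.5175 0.2644 0.187 ] -0.087 [0.11846392 0.1206553  0.29940391]
```

View pics/c3.png

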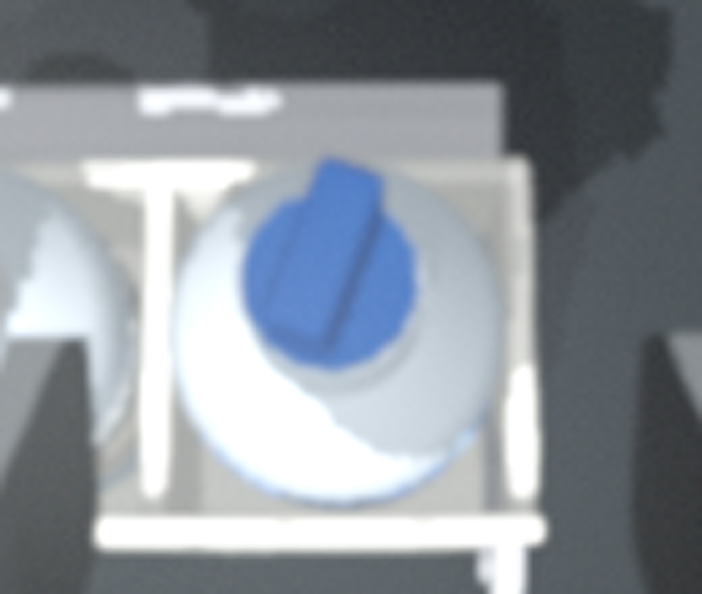

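Run:
```python
from h import *
A=np.load("pics/sp.npy");P=A[:,2:];P=P[(P[:,2]>.12)&(P[:,2]<.25)]
a=np.array([-.499,.035,.866]);a/=np.linalg.norm(a)
for it in range(3):
    s=P@a
    T=P[(s>np.percentile(s,75)-.004)];C=P[np.abs(s-np.percentile(s,10))<.004]
    n=np.linalg.svd(T-T.mean(0))[2];nc=np.linalg.svd(C-C.mean(0))[2]
    nn=n[2]*np.sign(n[2][2])
    print(len(T),len(C),'normals',np.round(nn,3),np.round(nc[2]*np.sign(nc[2][2]),3),'long dir',np.round(n[0],3),np.round(T.mean(0),4), (T.mean(0)-C.mean(0))@a)
y=np.array([.07,.9975,0]);x=np.cross(y,a);print('bottle x0',x)
d=n[0]; d=d*np.sign(d@x);print('spin deg',np.degrees(np.arctan2(d@np.cross(a,x),d@x)))
q=np.c_[T@x,T@np.cross(a,x)].astype(np.float32);q-=q.mean(0)
r=cv2.minAreaRect(q*1000);print(r)
c=T.mean(0)
# centre from minAreaRect
off=np.array(r[0])/1000; ctr=c+off[0]*x+off[1]*np.cross(a,x);print('head top centre',ctr,'grip',ctr-.012*a,'rim',ctr-.039*a)
```

```text
413 295 normals [-0.476  0.052  0.878] [-0.512  0.036  0.858] long dir [ 0.785 -0.425  0.451] [0.5094 0.3496 0.212 ] 0.033656180236472905
413 295 normals [-0.476  0.052  0.878] [-0.512  0.036  0.858] long dir [ 0.785 -0.425  0.451] [0.5094 0.3496 0.212 ] 0.033656180236472905
413 295 normals [-0.476  0.052  0.878] [-0.512  0.036  0.858] long dir [ 0.785 -0.425  0.451] [0.5094 0.3496 0.212 ] 0.033656180236472905
bottle x0 [ 0.8637564  -0.06061448  0.50015699]
spin deg -21.658201446957303
((-0.8333530426025391, -0.15562057495117188), (12.969634056091309, 28.525598526000977), 70.08982849121094)
head top centre [0.50870586 0.34953473 0.21160037] grip [0.51469331 0.34911477 0.20120931] rim [0.52816509 0.34816986 0.17782944]
```

```bash
python3 -m handwheel '[{"hand":3.6,"tx":-1,"ty":0,"tz":1,"roll":0.105},{"hand":3.6,"tx":-1,"ty":0,"tz":3,"roll":0.105},{"hand":3.6,"tx":0,"ty":0,"tz":3,"roll":0.1},{"hand":3.6,"tx":0,"ty":0,"tz":0,"roll":0},{"hand":3.6,"tx":0,"ty":0,"tz":0,"roll":0}]'
python3 -c "
from h import *
goto((.5132,.3492,.1848),68)"
```

```text
t: 1.73
tool_pos: [0.5021, 0.356, 0.259]
tcp_rot: [-0.591, -3.082, 0.007]
contact_force: [-0.8, 0.2, 0.8]
grip_width: 0.036
t 1.73 tcp [0.5021 0.356  0.259 ] zaxis [-0.005 -0.004 -1.   ] yaz 68.28 w 0.036 F [-0.8  0.2  0.8]
tx ty tz [-1.3  -0.18  7.42] roll 0.005
```

```bash
python3 -m handwheel '[{"hand":3.6,"tx":-1.3,"ty":-0.18,"tz":2,"roll":0},{"hand":3.6,"tx":0,"ty":0,"tz":2,"roll":0},{"hand":3.6,"tx":0,"ty":0,"tz":1.5,"roll":0},{"hand":3.6,"tx":0,"ty":0,"tz":0,"roll":0}]'
python3 - <<'E'
from h import *
goto((.5132,.3492,.1848),68)
im,d=env.get_image("wrist");cv2.imwrite("pics/w2.png",im[150:350,200:440,::-1].repeat(3,0).repeat(3,1))
E
```

```text
t: 2.07
tool_pos: [0.5142, 0.3497, 0.2051]
tcp_rot: [-0.592, -3.083, 0.004]
contact_force: [-1.4, 0.3, -1.8]
grip_width: 0.0356
t 2.07 tcp [0.5142 0.3497 0.2051] zaxis [-0.003 -0.002 -1.   ] yaz 68.26 w 0.0356 F [-1.4  0.3 -1.8]
tx ty tz [ 0.07 -0.08  2.03] roll 0.005
```

View pics/w2.png

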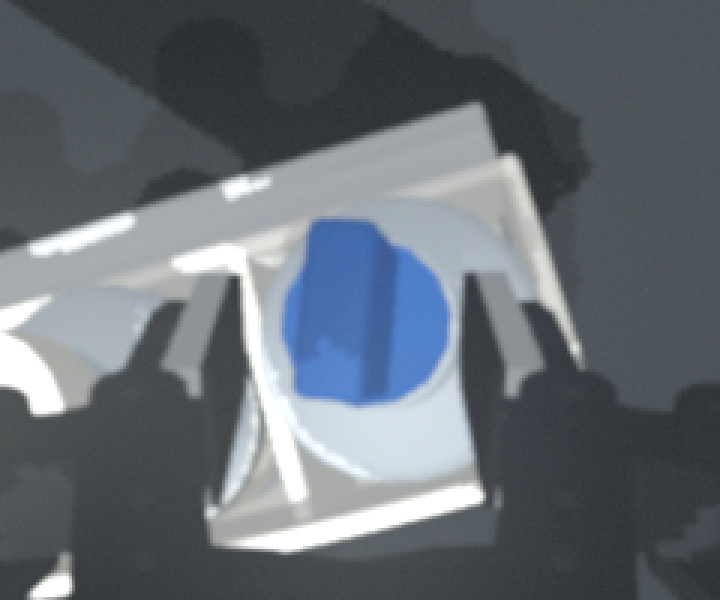

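```bash
python3 -m handwheel '[{"hand":3.6,"tx":0,"ty":-0.05,"tz":1.0,"roll":0},{"hand":3.2,"tx":0,"ty":0,"tz":1.0,"roll":0},{"hand":2.2,"tx":0,"ty":0,"tz":0,"roll":0},{"hand":1.7,"tx":0,"ty":0,"tz":0,"roll":0},{"hand":1.7,"tx":0,"ty":0,"tz":0,"roll":0}]'
python3 -m handwheel '[{"hand":1.7,"tx":0,"ty":0,"tz":0,"roll":-0.08},{"hand":1.7,"tx":0,"ty":0,"tz":0,"roll":-0.08},{"hand":1.7,"tx":0,"ty":0,"tz":0,"roll":-0.08},{"hand":1.7,"tx":0,"ty":0,"tz":0,"roll":-0.07},{"hand":1.7,"tx":0,"ty":0,"tz":0,"roll":0}]'
python3 - <<'E'
from h import *
goto((.5132,.3492,.1848),86)
im,d=env.get_image("wrist");cv2.imwrite("pics/w3.png",im[150:350,200:440,::-1].repeat(3,0).repeat(3,1))
E
```

```text
t: 2.53
tool_pos: [0.5149, 0.3491, 0.186]
tcp_rot: [-0.596, -3.084, 0.001]
contact_force: [-0.8, -0.0, -1.8]
grip_width: 0.0169
t: 2.95
tool_pos: [0.5152, 0.3492, 0.1867]
tcp_rot: [-0.111, -3.139, -0.0]
contact_force: [-1.0, -0.1, 0.8]
grip_width: 0.0172
t 2.95 tcp [0.5152 0.3492 0.1867] zaxis [-0.  0. -1.] yaz 85.95 w 0.0172 F [-1.  -0.1  0.8]
tx ty tz [ 0.2  -0.01  0.19] roll -0.001
```

View pics/w3.png

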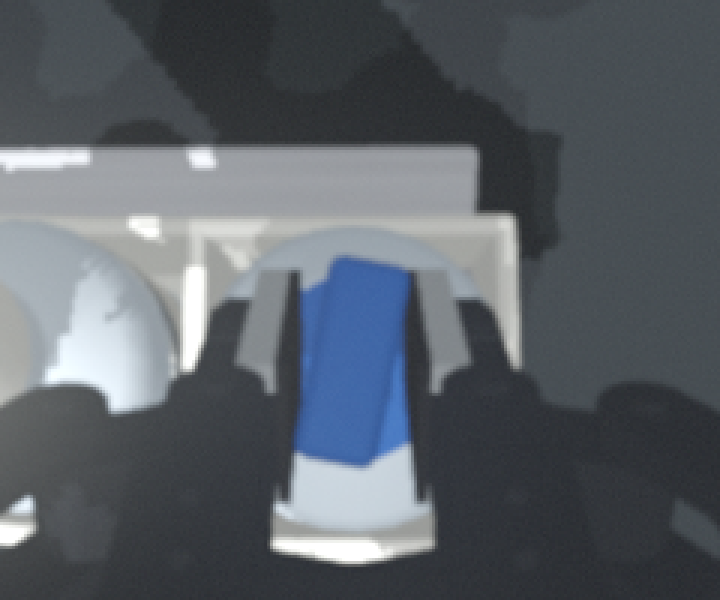

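```bash
python3 -m handwheel '[{"hand":1.4,"tx":0.1,"ty":0,"tz":0.1,"roll":0},{"hand":1.2,"tx":0,"ty":0,"tz":0,"roll":0},{"hand":0.6,"tx":0,"ty":0,"tz":0,"roll":0},{"hand":0.6,"tx":0,"ty":0,"tz":0,"roll":0},{"hand":0.6,"tx":0,"ty":0,"tz":0,"roll":0}]'
python3 - <<'E'
from h import *
goto((.5132,.3492,.1848),86)
im,d=env.get_image("wrist");cv2.imwrite("pics/w4.png",im[150:350,200:440,::-1].repeat(3,0).repeat(3,1))
E
```

```text
t: 3.42
tool_pos: [0.5145, 0.3498, 0.186]
tcp_rot: [0.112, 3.139, 0.001]
contact_force: [-2.1, 0.2, 4.4]
grip_width: 0.0107
t 3.42 tcp [0.5145 0.3498 0.186 ] zaxis [ 0.001  0.001 -1.   ] yaz 85.91 w 0.0107 F [-2.1  0.2  4.4]
tx ty tz [ 0.13 -0.07  0.12] roll -0.002
```

View pics/w4.png

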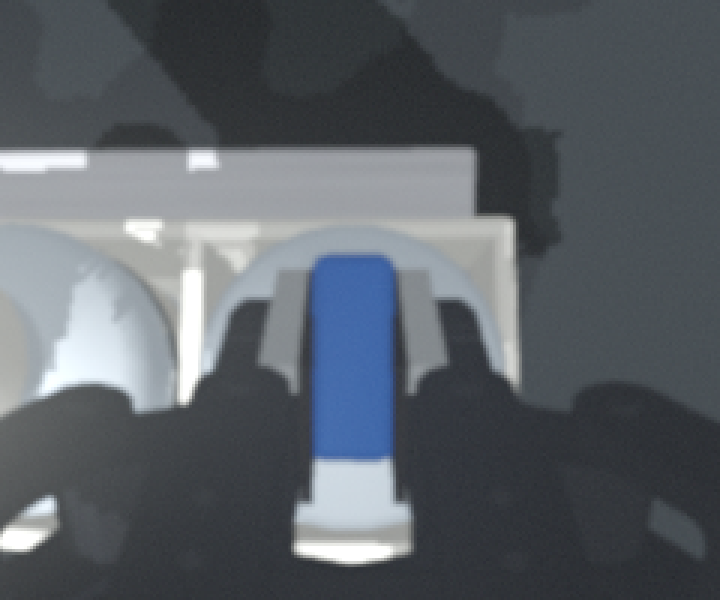

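```bash
python3 -m handwheel '[{"hand":0.6,"tx":0.01,"ty":0.115,"tz":-0.02,"roll":0.07},{"hand":0.6,"tx":0.01,"ty":0.115,"tz":-0.02,"roll":0.07},{"hand":0.6,"tx":0.01,"ty":0.115,"tz":-0.02,"roll":0.07},{"hand":0.6,"tx":0,"ty":0,"tz":0,"roll":0}]'
python3 -c "
from h import *
goto((.5145,.3498,.186),86);print(env.get_obs()['moment'])"
```

```text
t: 3.8
tool_pos: [0.5138, 0.3534, 0.1868]
tcp_rot: [-0.444, -3.108, -0.0]
contact_force: [-3.6, -1.3, 5.9]
grip_width: 0.0113
t 3.80 tcp [0.5138 0.3534 0.1868] zaxis [-0.002  0.    -1.   ] yaz 73.74 w 0.0113 F [-3.6 -1.3  5.9]
tx ty tz [-0.17 -0.32  0.08] roll -0.214
[-0.20744412  0.80921707 -0.04215076]
```

```bash
python3 -m handwheel '[{"hand":0.6,"tx":0.015,"ty":0.115,"tz":-0.04,"roll":0.07},{"hand":0.6,"tx":0.015,"ty":0.115,"tz":-0.04,"roll":0.07},{"hand":0.6,"tx":0.01,"ty":0.0,"tz":-0.02,"roll":0},{"hand":0.6,"tx":0,"ty":-0.115,"tz":-0.015,"roll":-0.07},{"hand":0.6,"tx":0,"ty":-0.115,"tz":-0.015,"roll":-0.07}]'
python3 -c "
from h import *
goto((.5145,.3498,.186),86);print(env.get_obs()['moment'])"
```

```text
t: 4.22
tool_pos: [0.5145, 0.3536, 0.1871]
tcp_rot: [0.436, 3.11, 0.002]
contact_force: [0.8, 1.6, -1.8]
grip_width: 0.0111
t 4.22 tcp [0.5145 0.3536 0.1871] zaxis [ 0.002  0.001 -1.   ] yaz 74.04 w 0.0111 F [ 0.8  1.6 -1.8]
tx ty tz [-0.11 -0.37  0.11] roll -0.209
[ 0.36510459 -0.28987889 -0.06387077]
```

```bash
python3 -m handwheel '[{"hand":0.6,"tx":0.005,"ty":-0.115,"tz":-0.015,"roll":-0.07},{"hand":0.6,"tx":0.005,"ty":-0.115,"tz":-0.015,"roll":-0.07},{"hand":0.6,"tx":0.005,"ty":-0.115,"tz":-0.015,"roll":-0.07},{"hand":0.6,"tx":0.005,"ty":-0.115,"tz":-0.015,"roll":-0.07},{"hand":0.6,"tx":0.005,"ty":-0.115,"tz":-0.015,"roll":-0.07}]'
python3 -m handwheel '[{"hand":0.6,"tx":0.005,"ty":-0.115,"tz":-0.015,"roll":-0.07},{"hand":0.6,"tx":0.015,"ty":-0.115,"tz":-0.025,"roll":-0.07},{"hand":0.6,"tx":0.01,"ty":0,"tz":-0.02,"roll":0}]'
python3 - <<'E'
from h import *
goto((.5145,.3498,.186),86);print(env.get_obs()['moment'])
im,d=env.get_image("wrist");cv2.imwrite("pics/w5.png",im[150:350,200:440,::-1].repeat(3,0).repeat(3,1))
E
```

```text
t: 4.63
tool_pos: [0.5134, 0.3473, 0.1872]
tcp_rot: [-0.111, 3.139, 0.0]
contact_force: [1.5, 0.6, -1.3]
grip_width: 0.011
t: 4.88
tool_pos: [0.5132, 0.3446, 0.1876]
tcp_rot: [-0.327, 3.124, -0.001]
contact_force: [1.2, 0.3, -1.8]
grip_width: 0.0113
t 4.88 tcp [0.5132 0.3446 0.1876] zaxis [ 0. -0. -1.] yaz 101.97 w 0.0113 F [ 1.2  0.3 -1.8]
tx ty tz [-0.24  0.48  0.16] roll 0.279
[ 0.05519126 -0.2222799   0.00051944]
```

View pics/w5.png

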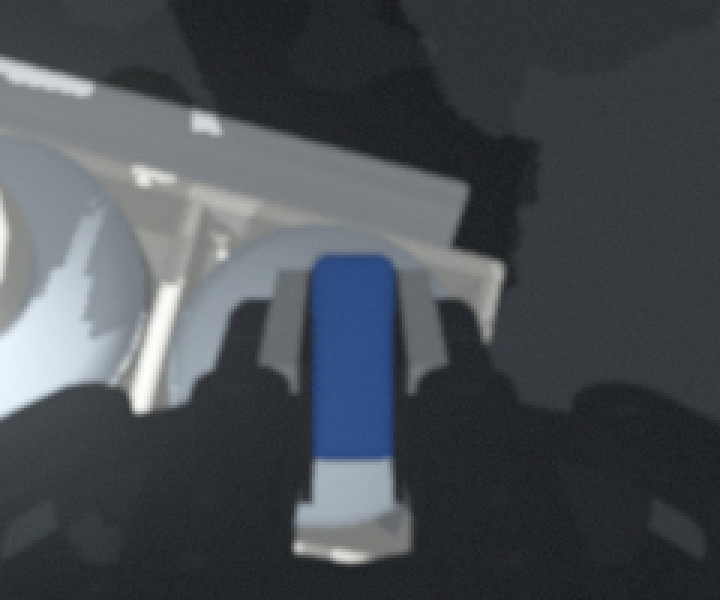

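```bash
python3 -m handwheel '[{"hand":0.6,"tx":0.006,"ty":0.15,"tz":-0.025,"roll":0.09},{"hand":0.6,"tx":0.006,"ty":0.15,"tz":-0.025,"roll":0.09},{"hand":0.6,"tx":0.006,"ty":0.15,"tz":-0.025,"roll":0.09},{"hand":0.6,"tx":0.006,"ty":0.15,"tz":-0.025,"roll":0.09}]'
python3 -m handwheel '[{"hand":0.6,"tx":0.006,"ty":0.15,"tz":-0.025,"roll":0.09},{"hand":0.6,"tx":0.006,"ty":0.15,"tz":-0.025,"roll":0.09},{"hand":0.6,"tx":0.006,"ty":0.15,"tz":-0.025,"roll":0.09},{"hand":0.6,"tx":0,"ty":0,"tz":0,"roll":0}]'
python3 -c "
from h import *
goto((.5145,.3498,.186),86);print(env.get_obs()['moment'])"
```

```text
t: 5.27
tool_pos: [0.5126, 0.3497, 0.1886]
tcp_rot: [0.249, 3.132, -0.004]
contact_force: [0.8, -1.0, -2.4]
grip_width: 0.0112
t: 5.6
tool_pos: [0.5132, 0.3549, 0.1898]
tcp_rot: [-0.663, -3.071, 0.002]
contact_force: [-0.4, -0.8, -0.7]
grip_width: 0.0115
t 5.60 tcp [0.5132 0.3549 0.1898] zaxis [-0.    -0.001 -1.   ] yaz 65.63 w 0.0115 F [-0.4 -0.8 -0.7]
tx ty tz [-0.33 -0.41  0.38] roll -0.356
[-0.06869776  0.14207073 -0.02717667]
```

```bash
python3 -m handwheel '[{"hand":0.6,"tx":0.005,"ty":-0.18,"tz":-0.025,"roll":-0.1},{"hand":0.6,"tx":0.005,"ty":-0.18,"tz":-0.025,"roll":-0.1},{"hand":0.6,"tx":0.005,"ty":-0.18,"tz":-0.025,"roll":-0.1},{"hand":0.6,"tx":0.005,"ty":-0.18,"tz":-0.025,"roll":-0.1}]'
python3 -m handwheel '[{"hand":0.6,"tx":0.005,"ty":-0.18,"tz":-0.025,"roll":-0.1},{"hand":0.6,"tx":0.005,"ty":-0.18,"tz":-0.025,"roll":-0.1},{"hand":0.6,"tx":0.005,"ty":-0.18,"tz":-0.025,"roll":-0.1},{"hand":0.6,"tx":0,"ty":0,"tz":0,"roll":0}]'
python3 -m handwheel '[{"hand":0.6,"tx":0.005,"ty":0.19,"tz":-0.025,"roll":0.1},{"hand":0.6,"tx":0.005,"ty":0.19,"tz":-0.025,"roll":0.1},{"hand":0.6,"tx":0.005,"ty":0.19,"tz":-0.025,"roll":0.1},{"hand":0.6,"tx":0.005,"ty":0.19,"tz":-0.025,"roll":0.1}]'
python3 - <<'E'
from h import *
goto((.5145,.3498,.186),86);print(env.get_obs()['moment'])
im,d=env.get_image("wrist");cv2.imwrite("pics/w6.png",im[150:350,200:440,::-1].repeat(3,0).repeat(3,1))
im,d=env.get_image("scene");cv2.imwrite("pics/s6.png",cv2.resize(im[150:340,330:530],None,fx=3,fy=3)[:,:,::-1])
E
```

```text
t: 5.93
tool_pos: [0.5112, 0.3487, 0.1908]
tcp_rot: [0.025, 3.141, 0.001]
contact_force: [1.1, 1.8, -3.0]
grip_width: 0.0111
t: 6.27
tool_pos: [0.5119, 0.3427, 0.192]
tcp_rot: [-0.439, 3.11, -0.0]
contact_force: [1.3, 0.2, -0.6]
grip_width: 0.0111
t: 6.6
tool_pos: [0.5104, 0.3493, 0.1924]
tcp_rot: [-0.203, -3.135, 0.004]
contact_force: [1.4, -2.6, -1.8]
grip_width: 0.0111
t 6.60 tcp [0.5104 0.3493 0.1924] zaxis [-0.    -0.002 -1.   ] yaz 82.61 w 0.0111 F [ 1.4 -2.6 -1.8]
tx ty tz [-0.4   0.1   0.64] roll -0.059
[-0.3471216  -0.3828036   0.10990934]
```

View pics/w6.png

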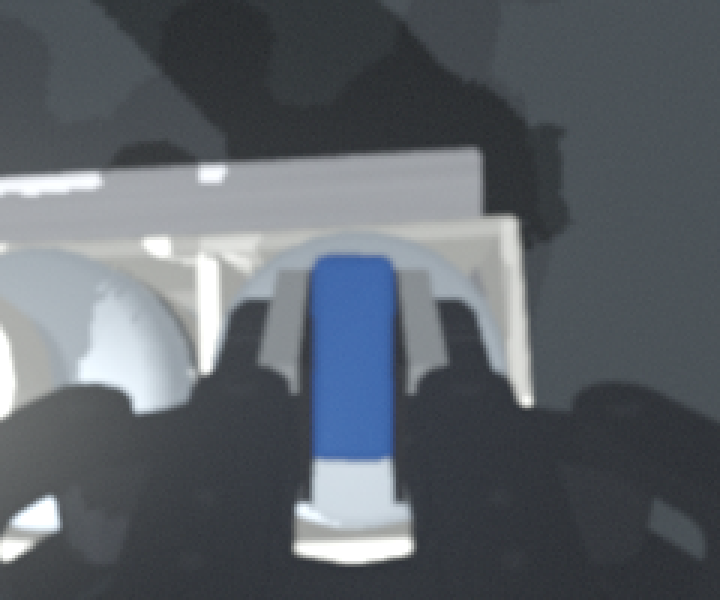

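View pics/s6.png

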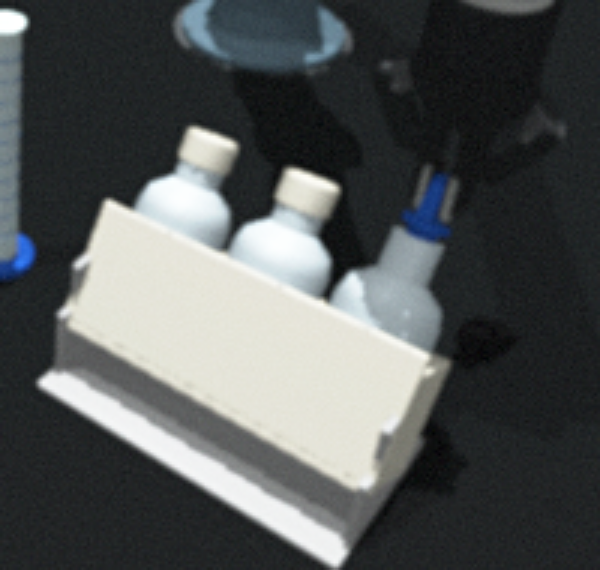

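```bash
python3 -m handwheel '[{"hand":0.6,"tx":0.005,"ty":0.195,"tz":-0.025,"roll":0.1},{"hand":0.6,"tx":0.005,"ty":0.195,"tz":-0.025,"roll":0.1},{"hand":0.6,"tx":0.005,"ty":0.195,"tz":-0.025,"roll":0.1},{"hand":0.6,"tx":0,"ty":0,"tz":0,"roll":0}]'
python3 -m handwheel '[{"hand":0.6,"tx":0.005,"ty":-0.2,"tz":-0.025,"roll":-0.1},{"hand":0.6,"tx":0.005,"ty":-0.2,"tz":-0.025,"roll":-0.1},{"hand":0.6,"tx":0.005,"ty":-0.2,"tz":-0.025,"roll":-0.1},{"hand":0.6,"tx":0.005,"ty":-0.2,"tz":-0.025,"roll":-0.1}]'
python3 -m handwheel '[{"hand":0.6,"tx":0.005,"ty":-0.2,"tz":-0.025,"roll":-0.1},{"hand":0.6,"tx":0.005,"ty":-0.2,"tz":-0.025,"roll":-0.1},{"hand":0.6,"tx":0.005,"ty":-0.2,"tz":-0.025,"roll":-0.1},{"hand":0.6,"tx":0,"ty":0,"tz":0,"roll":0}]'
python3 -m handwheel '[{"hand":0.6,"tx":0.005,"ty":0.205,"tz":-0.025,"roll":0.1},{"hand":0.6,"tx":0.005,"ty":0.205,"tz":-0.025,"roll":0.1},{"hand":0.6,"tx":0.005,"ty":0.205,"tz":-0.025,"roll":0.1},{"hand":0.6,"tx":0.005,"ty":0.205,"tz":-0.025,"roll":0.1}]'
python3 - <<'E'
from h import *
goto((.5145,.3498,.186),86);print(env.get_obs()['moment'])
im,d=env.get_image("scene");cv2.imwrite("pics/s7.png",cv2.resize(im[190:270,420:510],None,fx=7,fy=7,interpolation=cv2.INTER_CUBIC)[:,:,::-1])
E
```

```text
t: 7.03
tool_pos: [0.5114, 0.3566, 0.194]
tcp_rot: [0.658, 3.072, 0.0]
contact_force: [0.2, -0.8, -0.8]
grip_width: 0.0113
t: 7.37
tool_pos: [0.5091, 0.3486, 0.1946]
tcp_rot: [0.021, 3.141, 0.001]
contact_force: [1.2, -1.1, -2.2]
grip_width: 0.0108
t: 7.7
tool_pos: [0.5098, 0.3422, 0.1956]
tcp_rot: [-0.442, 3.11, 0.0]
contact_force: [0.6, 0.2, -1.5]
grip_width: 0.0109
t: 8.03
tool_pos: [0.5084, 0.3496, 0.1958]
tcp_rot: [0.2, 3.135, -0.003]
contact_force: [1.6, -2.0, -2.5]
grip_width: 0.011
t 8.03 tcp [0.5084 0.3496 0.1958] zaxis [ 0.    -0.002 -1.   ] yaz 82.71 w 0.011 F [ 1.6 -2.  -2.5]
tx ty tz [-0.6   0.09  0.98] roll -0.057
[-0.24659576 -0.29049328  0.02952797]
```

View pics/s7.png

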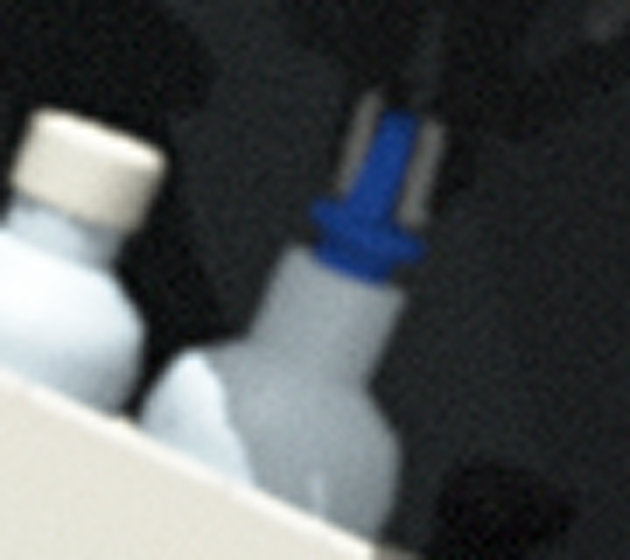

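```bash
python3 -m handwheel '[{"hand":0.6,"tx":0.005,"ty":0.21,"tz":-0.025,"roll":0.1},{"hand":0.6,"tx":0.005,"ty":0.21,"tz":-0.025,"roll":0.1},{"hand":0.6,"tx":0.005,"ty":0.21,"tz":-0.025,"roll":0.1},{"hand":0.6,"tx":0,"ty":0,"tz":0,"roll":0}]'
python3 -m handwheel '[{"hand":0.6,"tx":0.005,"ty":-0.21,"tz":-0.025,"roll":-0.1},{"hand":0.6,"tx":0.005,"ty":-0.21,"tz":-0.025,"roll":-0.1},{"hand":0.6,"tx":0.005,"ty":-0.21,"tz":-0.025,"roll":-0.1},{"hand":0.6,"tx":0.005,"ty":-0.21,"tz":-0.025,"roll":-0.1}]'
python3 -m handwheel '[{"hand":0.6,"tx":0.005,"ty":-0.21,"tz":-0.025,"roll":-0.1},{"hand":0.6,"tx":0.005,"ty":-0.21,"tz":-0.025,"roll":-0.1},{"hand":0.6,"tx":0.005,"ty":-0.21,"tz":-0.025,"roll":-0.1},{"hand":0.6,"tx":0,"ty":0,"tz":0,"roll":0}]'
python3 -m handwheel '[{"hand":0.6,"tx":0.005,"ty":0.22,"tz":-0.025,"roll":0.1},{"hand":0.6,"tx":0.005,"ty":0.22,"tz":-0.025,"roll":0.1},{"hand":0.6,"tx":0.005,"ty":0.22,"tz":-0.025,"roll":0.1},{"hand":0.6,"tx":0.005,"ty":0.22,"tz":-0.025,"roll":0.1}]'
python3 -m handwheel '[{"hand":0.6,"tx":0.005,"ty":0.22,"tz":-0.025,"roll":0.1},{"hand":0.6,"tx":0.005,"ty":0.22,"tz":-0.025,"roll":0.1},{"hand":0.6,"tx":0.005,"ty":0.22,"tz":-0.025,"roll":0.1},{"hand":0.6,"tx":0,"ty":0,"tz":0,"roll":0}]'
python3 -m handwheel '[{"hand":0.6,"tx":0.005,"ty":-0.23,"tz":-0.025,"roll":-0.1},{"hand":0.6,"tx":0.005,"ty":-0.23,"tz":-0.025,"roll":-0.1},{"hand":0.6,"tx":0.005,"ty":-0.23,"tz":-0.025,"roll":-0.1},{"hand":0.6,"tx":0.005,"ty":-0.12,"tz":-0.025,"roll":-0.05}]'
python3 - <<'E'
from h import *
goto((.5145,.3498,.186),86);print(env.get_obs()['moment'])
im,d=env.get_image("scene");cv2.imwrite("pics/s8.png",cv2.resize(im[190:270,420:510],None,fx=7,fy=7,interpolation=cv2.INTER_CUBIC)[:,:,::-1])
E
```

```text
t: 8.42
tool_pos: [0.5091, 0.3571, 0.197]
tcp_rot: [-0.657, -3.072, 0.001]
contact_force: [0.6, -0.5, -1.4]
grip_width: 0.0111
t: 8.75
tool_pos: [0.5069, 0.349, 0.1983]
tcp_rot: [0.02, 3.141, 0.001]
contact_force: [1.1, -0.1, -1.7]
grip_width: 0.0111
t: 9.08
tool_pos: [0.5073, 0.3435, 0.2001]
tcp_rot: [-0.444, 3.109, 0.004]
contact_force: [-1.1, 0.2, 1.7]
grip_width: 0.0115
t: 9.42
tool_pos: [0.5055, 0.3519, 0.2005]
tcp_rot: [-0.198, -3.135, -0.001]
contact_force: [-1.1, -1.5, 0.7]
grip_width: 0.0113
t: 9.75
tool_pos: [0.5069, 0.358, 0.2009]
tcp_rot: [-0.659, -3.072, 0.001]
contact_force: [-1.0, -2.0, 1.4]
grip_width: 0.0112
t: 10.08
tool_pos: [0.5046, 0.3502, 0.2018]
tcp_rot: [0.101, 3.14, 0.001]
contact_force: [0.1, -0.4, -0.5]
grip_width: 0.0114
t 10.08 tcp [0.5046 0.3502 0.2018] zaxis [ 0.     0.001 -1.   ] yaz 86.30 w 0.0114 F [ 0.1 -0.4 -0.5]
tx ty tz [-1.    0.02  1.58] roll 0.005
[-0.0200272  -0.00074881 -0.00949008]
```

View pics/s8.png

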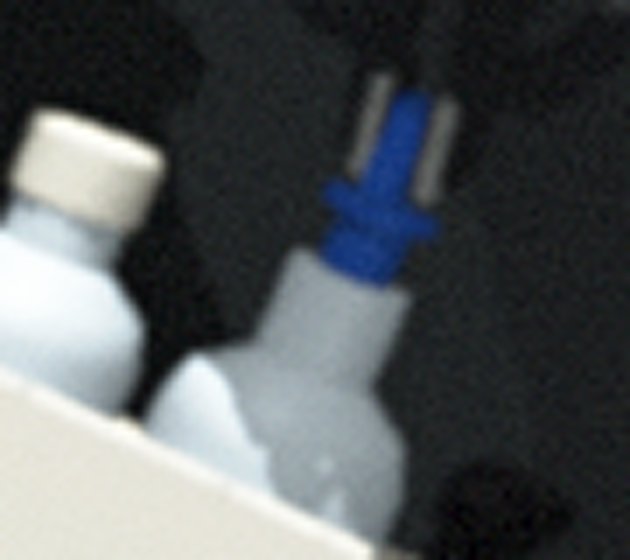

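```bash
python3 -m handwheel '[{"hand":0.6,"tx":0.15,"ty":0,"tz":-0.26,"roll":0},{"hand":0.6,"tx":0.25,"ty":0,"tz":-0.43,"roll":0},{"hand":0.6,"tx":0.5,"ty":0,"tz":-0.87,"roll":0},{"hand":0.6,"tx":1.5,"ty":0,"tz":-2.6,"roll":0},{"hand":0.6,"tx":2,"ty":0,"tz":-3,"roll":0}]'
python3 -m handwheel '[{"hand":0.6,"tx":2,"ty":0,"tz":-3,"roll":0},{"hand":0.6,"tx":0,"ty":0,"tz":-3,"roll":0},{"hand":0.6,"tx":0,"ty":0,"tz":0,"roll":0}]'
python3 - <<'E'
from h import *
goto((.5145,.3498,.186),86)
D={k:env.get_obs()[k] for k in("tool_pos","tcp_rot")}
im,d=env.get_image("wrist");cv2.imwrite("pics/w9.png",im[:,:,::-1]);np.savez("pics/w9.npz",im=im,d=d,**D)
im,d=env.get_image("scene");cv2.imwrite("pics/s9.png",im[:,:,::-1]);np.savez("pics/s9.npz",im=im,d=d)
E
```

```text
t: 10.55
tool_pos: [0.4601, 0.3519, 0.2726]
tcp_rot: [-0.116, -3.137, 0.006]
contact_force: [0.6, 0.1, -0.5]
grip_width: 0.0112
t: 10.8
tool_pos: [0.442, 0.3585, 0.3425]
tcp_rot: [0.107, 3.13, 0.018]
contact_force: [1.1, 0.6, 1.6]
grip_width: 0.0109
t 10.80 tcp [0.442  0.3585 0.3425] zaxis [ 0.01   0.011 -1.   ] yaz 86.07 w 0.0109 F [1.1 0.6 1.6]
tx ty tz [-7.15 -0.56 15.71] roll 0.001
```

View pics/w9.png

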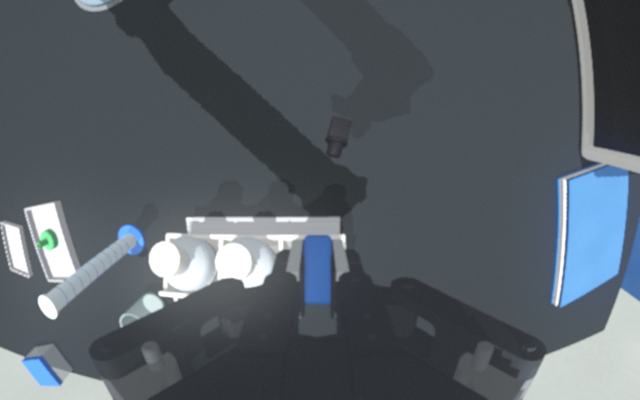

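View pics/s9.png

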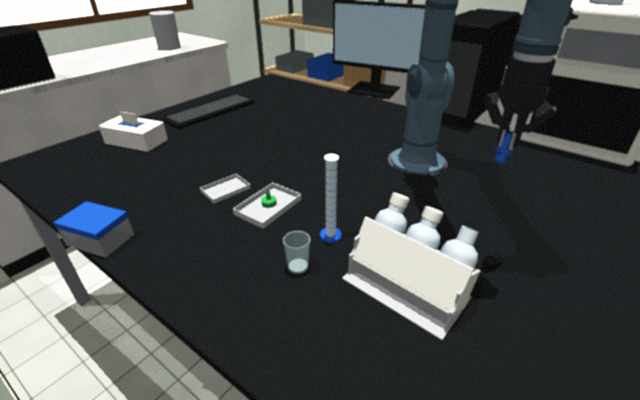

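Run:
```python
from h import *
print(np.round(env.get_obs()["joints"],2))
T=np.load("pics/top0.npz");S=np.load("pics/scene0.npz")
cv2.imwrite("pics/c4.png",cv2.resize(T["im"][170:260,360:490],None,fx=6,fy=6,interpolation=cv2.INTER_CUBIC)[:,:,::-1])
m=(T["im"].min(2)>110).astype(np.uint8);mm=np.zeros_like(m);mm[175:255,365:428]=m[175:255,365:428]
c=max(cv2.findContours(mm,cv2.RETR_EXTERNAL,cv2.CHAIN_APPROX_NONE)[0],key=cv2.contourArea)
r=cv2.minAreaRect(c);b=cv2.boxPoints(r);print(r);P=plane("top",b,.022);print(np.round(P,4),np.round(P.mean(0),4))
for i in range(4):print(np.linalg.norm(P[i]-P[(i+1)%4]),np.degrees(np.arctan2(*(P[(i+1)%4]-P[i])[[1,0]])))
for n,D in(("top",T),("scene",S)):
    m=mask(D["im"],(50,100,40),(80,255,255));v,u=np.nonzero(m);P=pts(n,np.c_[u,v],D["d"][v,u])
    for lo,hi in((.015,.03),(.035,.06)):
        q=P[(P[:,2]>lo)&(P[:,2]<hi)];print(n,lo,len(q),np.round(np.percentile(q,[0,50,100],axis=0),4).tolist(),(q.min(0)+q.max(0))/2)
```

```text
[-0.92  0.15  0.19  1.68 -0.03  1.31  0.77]
((395.5013427734375, 214.0262451171875), (64.3320083618164, 44.517330169677734), 86.98721313476562)
[[ 0.6449 -0.1703  0.022 ]
 [ 0.6535 -0.3     0.022 ]
 [ 0.4661 -0.3048  0.022 ]
 [ 0.4575 -0.1786  0.022 ]] [ 0.5555 -0.2384  0.022 ]
0.12993850274552837 -86.19722989345122
0.18749391060140289 -178.53798991964194
0.1264433170434006 93.90848742194389
0.1876169437233581 2.5315415173756333
top 0.015 37 [[0.522, -0.2512, 0.0167], [0.5393, -0.2342, 0.0226], [0.5544, -0.222, 0.0293]] [ 0.53820571 -0.23661554  0.02301405]
top 0.035 17 [[0.5378, -0.2494, 0.0363], [0.5418, -0.2409, 0.0487], [0.5504, -0.2381, 0.0533]] [ 0.54412948 -0.24375611  0.04479809]
scene 0.015 105 [[0.5305, -0.2638, 0.015], [0.5539, -0.2362, 0.0233], [0.5717, -0.2189, 0.0292]] [ 0.55112212 -0.2413707   0.02210713]
scene 0.035 22 [[0.5426, -0.2499, 0.0356], [0.551, -0.2418, 0.0451], [0.5537, -0.2367, 0.0524]] [ 0.54813595 -0.24327996  0.04400425]
```

View pics/c4.png

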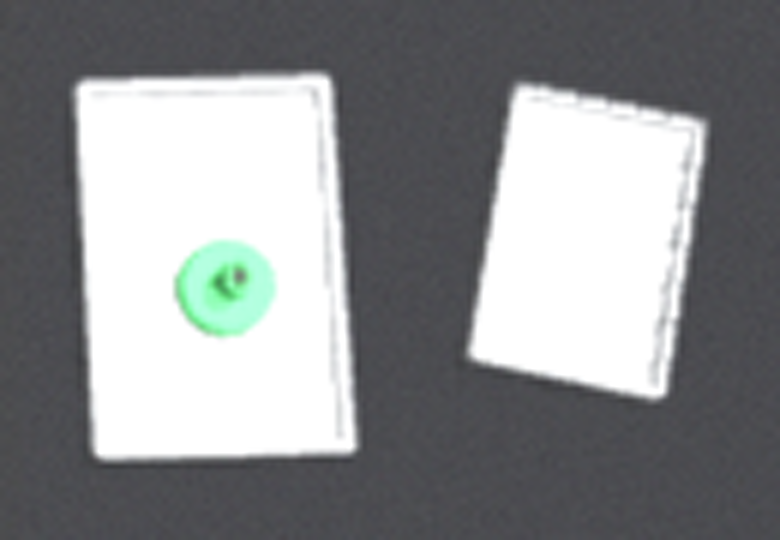

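```bash
python3 -m handwheel '[{"hand":0.6,"tx":0,"ty":-2,"tz":0,"roll":0},{"hand":0.6,"tx":0,"ty":-4,"tz":0,"roll":0},{"hand":0.6,"tx":0,"ty":-4,"tz":0,"roll":0},{"hand":0.6,"tx":0,"ty":-4,"tz":0,"roll":0},{"hand":0.6,"tx":0,"ty":-4,"tz":0,"roll":0}]'
python3 -m handwheel '[{"hand":0.6,"tx":0,"ty":-4,"tz":0,"roll":0},{"hand":0.6,"tx":0,"ty":-4,"tz":0,"roll":0},{"hand":0.6,"tx":0,"ty":-4,"tz":0,"roll":0},{"hand":0.6,"tx":0,"ty":-4,"tz":0,"roll":0},{"hand":0.6,"tx":0,"ty":-4,"tz":0,"roll":0}]'
python3 -m handwheel '[{"hand":0.6,"tx":-1,"ty":-4,"tz":0,"roll":0},{"hand":0.6,"tx":-1,"ty":-4,"tz":0,"roll":0},{"hand":0.6,"tx":-1,"ty":-4,"tz":0,"roll":0},{"hand":0.6,"tx":-1,"ty":-4,"tz":0,"roll":0},{"hand":0.6,"tx":-2,"ty":-3,"tz":1,"roll":0}]'
python3 -c "
from h import *
goto((.5,-.24,.25),88)"
```

```text
t: 11.32
tool_pos: [0.4268, 0.1728, 0.3316]
tcp_rot: [-0.113, -3.137, 0.003]
contact_force: [0.1, -0.9, 0.1]
grip_width: 0.0108
t: 11.73
tool_pos: [0.4121, -0.0265, 0.3319]
tcp_rot: [-0.113, -3.137, 0.0]
contact_force: [1.1, -0.6, -0.3]
grip_width: 0.0111
t: 12.15
tool_pos: [0.458, -0.223, 0.3243]
tcp_rot: [0.121, 3.137, 0.001]
contact_force: [-0.0, -0.4, 0.5]
grip_width: 0.0112
t 12.15 tcp [ 0.458  -0.223   0.3243] zaxis [ 0.002  0.    -1.   ] yaz 85.59 w 0.0112 F [-0.  -0.4  0.5]
tx ty tz [-4.3  -1.37  7.44] roll -0.042
```

```bash
python3 -m handwheel '[{"hand":0.6,"tx":-2,"ty":-1,"tz":2,"roll":-0.04},{"hand":0.6,"tx":-2,"ty":-0.5,"tz":3,"roll":0},{"hand":0.6,"tx":0,"ty":0,"tz":2,"roll":0},{"hand":0.6,"tx":0,"ty":0,"tz":0,"roll":0},{"hand":0.6,"tx":0,"ty":0,"tz":0,"roll":0}]'
python3 - <<'E'
from h import *
goto((.5,-.24,.25),88)
D={k:env.get_obs()[k] for k in("tool_pos","tcp_rot")}
im,d=env.get_image("wrist");cv2.imwrite("pics/w10.png",im[:,:,::-1]);np.savez("pics/w10.npz",im=im,d=d,**D)
im,d=env.get_image("scene");cv2.imwrite("pics/s10.png",cv2.resize(im[100:260,180:400],None,fx=3,fy=3,interpolation=cv2.INTER_CUBIC)[:,:,::-1]);np.savez("pics/s10.npz",im=im,d=d)
E
```

```text
t: 12.57
tool_pos: [0.4969, -0.2348, 0.2512]
tcp_rot: [-0.051, -3.135, -0.0]
contact_force: [-0.5, -0.0, -0.7]
grip_width: 0.011
t 12.57 tcp [ 0.4969 -0.2348  0.2512] zaxis [-0.006  0.    -1.   ] yaz 88.13 w 0.011 F [-0.5 -0.  -0.7]
tx ty tz [-0.33 -0.51  0.11] roll 0.002
```

View pics/w10.png

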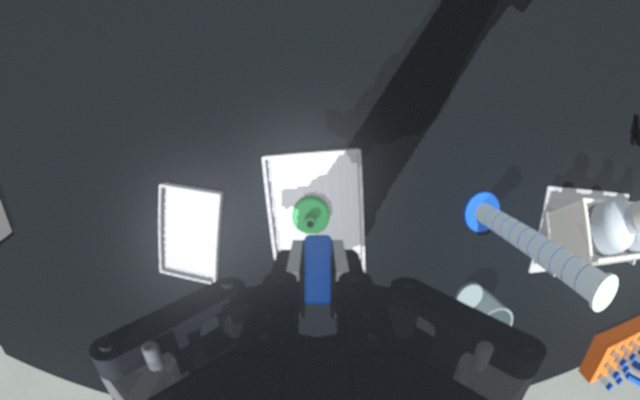

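View pics/s10.png

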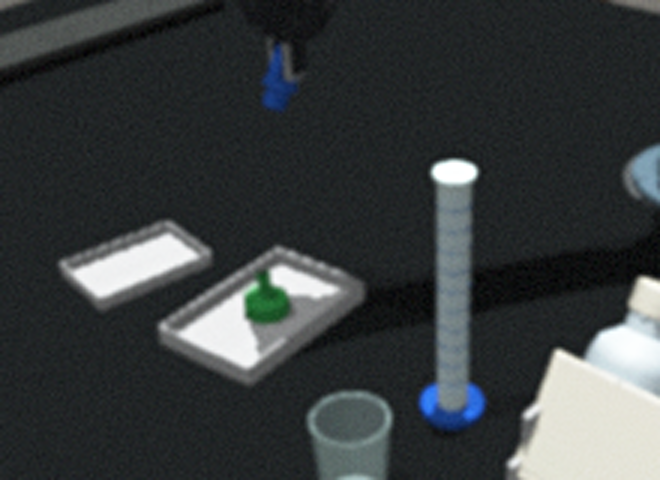

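Run:
```python
from h import *
D=np.load("pics/w10.npz");im=D["im"]
v,u=np.mgrid[140:275,255:372];u=u.ravel();v=v.ravel();d=D["d"][v,u];k=d>0;P=wpts(D,np.c_[u,v][k],d[k]);c=im[v,u][k]
fl=P[(np.abs(P[:,2]-.003)<.006)&(c.min(1)>140)];print('floor z',np.median(fl[:,2]),len(fl))
rim=P[(np.abs(P[:,2]-.022)<.004)&(np.abs(P[:,0]-.55)<.12)&(np.abs(P[:,1]+.24)<.1)]
g=mask(im[None,v,u][0][None],(45,80,20),(85,255,255)).ravel()[k]>0
rim=P[(np.abs(P[:,2]-.021)<.003)&~g];r=cv2.minAreaRect(rim[:,:2].astype(np.float32)*1000);print('rim',len(rim),r,np.round(np.percentile(rim,[1,50,99],axis=0),4))
# left wall, right wall, near wall means
for nm,k2 in(("near",rim[:,0]<.475),("yneg",(rim[:,0]>.49)&(rim[:,1]<-.28)),("ypos",(rim[:,0]>.49)&(rim[:,1]>-.2))):
    q=rim[k2];print(nm,len(q),np.round(q.mean(0),4),np.round(np.polyfit(q[:,0 if nm!='near' else 1],q[:,1 if nm!='near' else 0],1),4) if len(q)>4 else'')
G=P[g];ro=G[(G[:,2]>.017)&(G[:,2]<.030)];print('roof',len(ro),np.round(np.median(ro,0),4));(x,y),rad=cv2.minEnclosingCircle(ro[:,:2].astype(np.float32));print(x,y,rad)
st=G[(G[:,2]>.045)&(G[:,2]<.058)];print('stub top',len(st),np.round(st.mean(0),4))
# stopper in hand: blue points in tool frame
m=mask(im,(100,120,30),(125,255,255));v,u=np.nonzero(m);k=(u>295)&(u<340)&(v>225)&(v<310);u=u[k];v=v[k];Q=wpts(D,np.c_[u,v],D["d"][v,u]);M=R.from_rotvec(D["tcp_rot"]).as_matrix();q=(Q-D["tool_pos"])@M
print('tool-frame head pts',np.round(np.percentile(q,[2,50,98],axis=0),4));s=np.linalg.svd(q-q.mean(0))[2];print(s[2],s[0],q.mean(0))
```

```text
floor z 0.0027779525038974656 6614
rim 1022 ((545.9461059570312, -238.07247924804688), (159.23480224609375, 121.56189727783203), 2.072767972946167) [[ 0.465  -0.3005  0.0183]
 [ 0.5179 -0.2363  0.0216]
 [ 0.6146 -0.1756  0.0236]]
near 305 [ 0.4685 -0.2393  0.0216] [-0.0336  0.4605]
yneg 244 [ 0.5447 -0.2961  0.0213] [ 0.0415 -0.3188]
ypos 307 [ 0.5523 -0.1792  0.0216] [ 0.0415 -0.2021]
roof 827 [ 0.5409 -0.2427  0.0227]
0.5454205870628357 -0.2441154271364212 0.023427698761224747
stub top 95 [ 0.5458 -0.2447  0.0503]
tool-frame head pts [[-0.0066 -0.0048 -0.0331]
 [ 0.0055  0.0004 -0.0261]
 [ 0.0178  0.0059 -0.019 ]]
[ 1.36758329e-02 -9.99906476e-01 -1.08087317e-04] [-0.57329494 -0.00792958  0.81931071] [ 0.00556704  0.00053006 -0.02620896]
```

Run:
```python
from h import *
for f in("w10","w9"):
    D=np.load(f"pics/{f}.npz");im=D["im"]
    M=R.from_rotvec(D["tcp_rot"]).as_matrix()
    for v in range(228,312,6):
        q=(wpts(D,[(318,v)],[D["d"][v,318]])[0]-D["tool_pos"])@M;print(f,v,im[v,318],np.round(q,4))
cv2.imwrite("pics/c5.png",cv2.resize(im[225:340,270:370],None,fx=5,fy=5,interpolation=cv2.INTER_CUBIC)[:,:,::-1])
```

```text
w10 228 [ 99 173 122] [-0.0665  0.0017  0.2275]
w10 234 [160 169 177] [-0.0828  0.0018  0.2489]
w10 240 [ 71 101 155] [ 0.0164  0.0008 -0.019 ]
w10 246 [ 70 100 155] [ 0.0144  0.0008 -0.0209]
w10 252 [ 69  99 156] [ 0.0123  0.0008 -0.0223]
w10 258 [ 66  99 156] [ 0.0098  0.0008 -0.0231]
w10 264 [ 65  97 155] [ 0.007   0.0008 -0.0232]
w10 270 [ 62  96 155] [ 0.0054  0.0008 -0.0258]
w10 276 [ 62  98 156] [ 0.0033  0.0008 -0.0271]
w10 282 [ 61  96 156] [ 0.0006  0.0008 -0.0276]
w10 288 [ 61  97 156] [-0.0013  0.0008 -0.0294]
w10 294 [ 57  94 155] [-0.0032  0.0008 -0.0312]
w10 300 [ 58  93 154] [-0.0052  0.0008 -0.0327]
w10 306 [65 70 77] [-0.1998  0.002   0.2494]
w9 228 [163 165 171] [-0.1055  0.0021  0.3362]
w9 234 [144 151 167] [-0.1163  0.0021  0.3368]
w9 240 [ 69 108 174] [ 0.0165  0.0008 -0.0193]
w9 246 [ 69 109 174] [ 0.0139  0.0008 -0.0196]
w9 252 [ 70 109 174] [ 0.0123  0.0008 -0.0224]
w9 258 [ 73 113 177] [ 0.0097  0.0008 -0.0228]
w9 264 [ 74 113 177] [ 0.0079  0.0008 -0.025 ]
w9 270 [ 73 112 176] [ 0.0052  0.0008 -0.0254]
w9 276 [ 72 112 177] [ 0.0039  0.0008 -0.0282]
w9 282 [ 72 112 177] [ 0.0016  0.0008 -0.0292]
w9 288 [ 72 112 177] [-0.0004  0.0008 -0.0309]
w9 294 [ 72 113 177] [-0.0035  0.0008 -0.0307]
w9 300 [ 68 109 175] [-0.0049  0.0008 -0.0332]
w9 306 [77 85 92] [-0.2645  0.0024  0.3448]
```

View pics/c5.png

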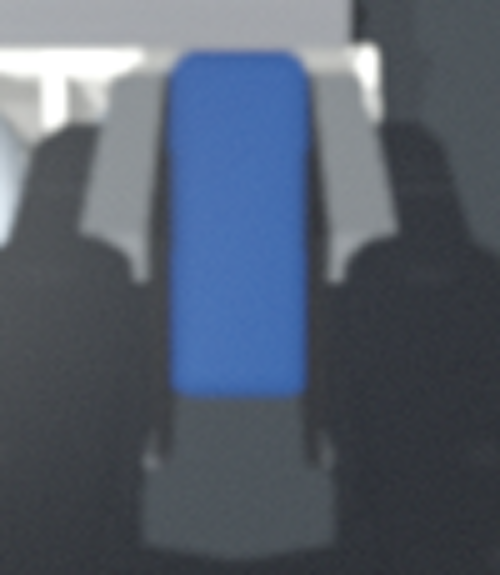

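```bash
python3 -m handwheel '[{"hand":0.6,"tx":-3.3,"ty":-0.3,"tz":0,"roll":0},{"hand":0.6,"tx":-3.4,"ty":0,"tz":2,"roll":0},{"hand":0.6,"tx":-3.4,"ty":0,"tz":2,"roll":0},{"hand":0.6,"tx":0,"ty":0,"tz":4,"roll":0},{"hand":0.6,"tx":0,"ty":0,"tz":4,"roll":0}]'
python3 -m handwheel '[{"hand":0.6,"tx":0,"ty":0,"tz":3,"roll":0},{"hand":0.6,"tx":0,"ty":0,"tz":0,"roll":0},{"hand":0.6,"tx":0,"ty":0,"tz":0,"roll":0}]'
python3 -c "
from h import *
goto((.6,-.24,.0385),88)"
```

```text
t: 13.08
tool_pos: [0.6055, -0.2408, 0.1363]
tcp_rot: [0.042, 3.132, -0.003]
contact_force: [-0.0, 0.2, -1.3]
grip_width: 0.0115
t: 13.33
tool_pos: [0.5995, -0.2406, 0.1039]
tcp_rot: [-0.049, -3.14, -0.002]
contact_force: [0.5, -0.0, 0.7]
grip_width: 0.0111
t 13.33 tcp [ 0.5995 -0.2406  0.1039] zaxis [-0.001  0.001 -1.   ] yaz 88.22 w 0.0111 F [ 0.5 -0.   0.7]
tx ty tz [-0.05  0.05  6.54] roll 0.004
```

```bash
python3 -m handwheel '[{"hand":0.6,"tx":0,"ty":0,"tz":2.2,"roll":0},{"hand":0.6,"tx":0,"ty":0,"tz":2.2,"roll":0},{"hand":0.6,"tx":0,"ty":0,"tz":1.6,"roll":0},{"hand":0.6,"tx":0,"ty":0,"tz":0.5,"roll":0},{"hand":0.6,"tx":0,"ty":0,"tz":0,"roll":0}]'
python3 -m handwheel '[{"hand":0.6,"tx":-0.5,"ty":0,"tz":0,"roll":0},{"hand":0.6,"tx":-0.4,"ty":0,"tz":0,"roll":0},{"hand":0.6,"tx":-0.3,"ty":0,"tz":0,"roll":0},{"hand":0.6,"tx":0,"ty":0,"tz":0,"roll":0}]'
python3 - <<'E'
from h import *
goto((.634,-.24,.0385),88)
im,d=env.get_image("scene");cv2.imwrite("pics/s11.png",cv2.resize(im[140:240,200:330],None,fx=5,fy=5,interpolation=cv2.INTER_CUBIC)[:,:,::-1])
E
```

```text
t: 13.75
tool_pos: [0.6002, -0.2412, 0.0392]
tcp_rot: [0.049, 3.14, 0.0]
contact_force: [-1.1, 0.7, 0.2]
grip_width: 0.0109
t: 14.08
tool_pos: [0.6122, -0.2424, 0.0394]
tcp_rot: [0.05, 3.141, -0.001]
contact_force: [-1.8, -0.7, 1.1]
grip_width: 0.0107
t 14.08 tcp [ 0.6122 -0.2424  0.0394] zaxis [ 0.    -0.001 -1.   ] yaz 88.19 w 0.0107 F [-1.8 -0.7  1.1]
tx ty tz [-2.17  0.31  0.09] roll 0.003
```

View pics/s11.png

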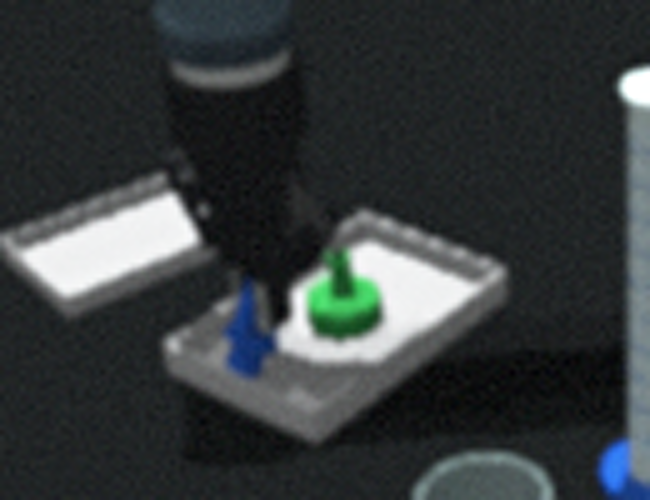

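```bash
python3 -m handwheel '[{"hand":0.6,"tx":-0.3,"ty":0,"tz":0.15,"roll":0},{"hand":0.6,"tx":-0.3,"ty":0,"tz":0,"roll":0},{"hand":0.6,"tx":-0.3,"ty":0,"tz":0,"roll":0},{"hand":0.6,"tx":0,"ty":0,"tz":0,"roll":0}]'
python3 -c "
from h import *
goto((.634,-.24,.0385),88);print(env.get_obs()['moment'])"
```

```text
t: 14.47
tool_pos: [0.6134, -0.2429, 0.0352]
tcp_rot: [-0.053, -3.127, -0.004]
contact_force: [-10.5, -0.7, 3.9]
grip_width: 0.0111
t 14.47 tcp [ 0.6134 -0.2429  0.0352] zaxis [-0.014  0.003 -1.   ] yaz 88.07 w 0.0111 F [-10.5  -0.7   3.9]
tx ty tz [-2.05  0.36 -0.36] roll 0.001
[ 0.12092957  2.52875105 -0.02517243]
```

```bash
python3 -m handwheel '[{"hand":0.6,"tx":-0.4,"ty":0.05,"tz":-0.1,"roll":0},{"hand":0.6,"tx":-0.4,"ty":0.05,"tz":-0.1,"roll":0},{"hand":0.6,"tx":-0.4,"ty":0.05,"tz":-0.1,"roll":0},{"hand":0.6,"tx":0,"ty":0,"tz":0,"roll":0}]'
python3 - <<'E'
from h import *
goto((.634,-.24,.0385),88);print(env.get_obs()['moment'])
D={k:env.get_obs()[k] for k in("tool_pos","tcp_rot")}
im,d=env.get_image("wrist");D.update(im=im,d=d);M=R.from_rotvec(D["tcp_rot"]).as_matrix()
for v in range(228,324,6):
    q=(wpts(D,[(318,v)],[D["d"][v,318]])[0]-D["tool_pos"])@M;print(v,im[v,318],np.round(q,4))
E
```

```text
t: 14.8
tool_pos: [0.6217, -0.2434, 0.0376]
tcp_rot: [-0.056, -3.12, -0.003]
contact_force: [-15.0, -1.6, 4.3]
grip_width: 0.011
t 14.80 tcp [ 0.6217 -0.2434  0.0376] zaxis [-0.021  0.002 -1.   ] yaz 87.96 w 0.011 F [-15.   -1.6   4.3]
tx ty tz [-1.21  0.38 -0.12] roll -0.001
[-0.21578988  3.79862333 -0.04015879]
228 [ 89  96 110] [0.0026 0.001  0.0347]
234 [ 45  64 108] [ 0.0203  0.0008 -0.0219]
240 [ 48  69 113] [ 0.0184  0.0008 -0.024 ]
246 [ 46  69 113] [ 0.0153  0.0008 -0.0231]
252 [ 45  67 113] [ 0.0139  0.0008 -0.026 ]
258 [ 40  66 111] [ 0.0108  0.0008 -0.0253]
264 [ 42  66 113] [ 0.009   0.0008 -0.0273]
270 [ 42  65 112] [ 0.0067  0.0008 -0.0282]
276 [ 39  65 111] [ 0.0043  0.0008 -0.029 ]
282 [ 39  65 112] [ 0.0018  0.0008 -0.0297]
288 [ 35  62 111] [-0.0005  0.0008 -0.0307]
294 [ 33  61 110] [-0.0033  0.0008 -0.031 ]
300 [28 51 94] [-0.0067  0.0008 -0.0305]
306 [28 31 35] [-0.0555  0.0011  0.0369]
312 [24 26 31] [-0.0605  0.0011  0.0366]
318 [24 24 29] [-0.0655  0.0011  0.0363]
```

```bash
python3 -m handwheel '[{"hand":0.6,"tx":-0.35,"ty":0.1,"tz":-0.03,"roll":0},{"hand":0.6,"tx":-0.35,"ty":0.1,"tz":-0.03,"roll":0},{"hand":0.6,"tx":-0.35,"ty":0.1,"tz":-0.03,"roll":0},{"hand":0.6,"tx":-0.2,"ty":0,"tz":0,"roll":0},{"hand":0.6,"tx":0,"ty":0,"tz":0,"roll":0}]'
cat > look.py <<'E'
from h import *
import sys
goto((.634,-.24,.0385),88);print(env.get_obs()['moment'])
D={k:env.get_obs()[k] for k in("tool_pos","tcp_rot")}
im,d=env.get_image("wrist");D.update(im=im,d=d);M=R.from_rotvec(D["tcp_rot"]).as_matrix()
vs=np.arange(225,330);q=(wpts(D,np.c_[np.full(len(vs),318),vs],d[vs,318])-D["tool_pos"])@M
k=(q[:,2]<-.01)&(q[:,2]>-.05)&(mask(im[vs,318][None],(100,100,10),(125,255,255))[0]>0);q=q[k]
p=np.polyfit(q[:,0],q[:,2],1);n=R.from_rotvec(D["tcp_rot"])
print('n',k.sum(),'x range',q[:,0].min(),q[:,0].max(),'lean in tool deg',np.degrees(np.arctan(p[0])),'tool tilt deg',np.degrees(M[:,2][:2]),'mid z',q[:,2].mean())
np.savez('pics/last.npz',im=im,d=d,tool_pos=D['tool_pos'],tcp_rot=D['tcp_rot'])
E
python3 look.py
```

```text
t: 15.27
tool_pos: [0.6355, -0.2431, 0.0389]
tcp_rot: [-0.057, -3.124, 0.004]
contact_force: [-12.2, -2.5, 4.2]
grip_width: 0.0111
t 15.27 tcp [ 0.6355 -0.2431  0.0389] zaxis [-0.018 -0.002 -1.   ] yaz 87.92 w 0.0111 F [-12.2  -2.5   4.2]
tx ty tz [0.17 0.31 0.04] roll -0.001
[-0.73346025  3.14423537 -0.01401486]
n 74 x range -0.0055789639747180035 0.023716941277007183 lean in tool deg 12.2460507489394 tool tilt deg [-1.00299951 -0.11405702] mid z -0.02894880110753276
```

```bash
python3 -m handwheel '[{"hand":0.6,"tx":-0.35,"ty":0.1,"tz":-0.03,"roll":0},{"hand":0.6,"tx":-0.35,"ty":0.1,"tz":-0.03,"roll":0},{"hand":0.6,"tx":-0.3,"ty":0.1,"tz":-0.03,"roll":0},{"hand":0.6,"tx":0,"ty":0,"tz":0,"roll":0}]'
python3 look.py
```

```text
t: 15.65
tool_pos: [0.6446, -0.2427, 0.0392]
tcp_rot: [-0.058, -3.122, 0.009]
contact_force: [-12.7, -6.3, 1.4]
grip_width: 0.0107
t 15.65 tcp [ 0.6446 -0.2427  0.0392] zaxis [-0.019 -0.005 -1.   ] yaz 87.87 w 0.0107 F [-12.7  -6.3   1.4]
tx ty tz [1.07 0.23 0.09] roll -0.002
[-1.3675313   3.15874088  0.00848758]
n 72 x range -0.004374487994714376 0.024873791058587374 lean in tool deg 3.493818088750198 tool tilt deg [-1.08368087 -0.31029104] mid z -0.030727545751559133
```

```bash
python3 -m handwheel '[{"hand":0.6,"tx":-0.35,"ty":0,"tz":-0.03,"roll":0},{"hand":0.6,"tx":0.6,"ty":-0.2,"tz":0,"roll":0},{"hand":0.6,"tx":1,"ty":-0.1,"tz":0,"roll":0},{"hand":0.6,"tx":0.8,"ty":0,"tz":0,"roll":0},{"hand":0.6,"tx":0,"ty":0,"tz":0,"roll":0}]'
python3 look.py
```

```text
t: 16.12
tool_pos: [0.6336, -0.2382, 0.0418]
tcp_rot: [-0.052, -3.14, -0.001]
contact_force: [0.1, 0.3, -1.5]
grip_width: 0.0114
t 16.12 tcp [ 0.6336 -0.2382  0.0418] zaxis [-0.001  0.    -1.   ] yaz 88.10 w 0.0114 F [ 0.1  0.3 -1.5]
tx ty tz [-0.05 -0.18  0.33] roll 0.002
[-0.01385848  0.01857116  0.01287579]
n 72 x range -0.005235344509296148 0.0249226175195657 lean in tool deg 1.7456130631824924 tool tilt deg [-0.04405667  0.02356981] mid z -0.031167690915749988
```

```bash
python3 -m handwheel '[{"hand":0.6,"tx":0.2,"ty":0,"tz":0.4,"roll":0},{"hand":0.6,"tx":0,"ty":0,"tz":0.4,"roll":0},{"hand":0.6,"tx":0,"ty":0,"tz":0.2,"roll":0},{"hand":0.6,"tx":0,"ty":0,"tz":0.1,"roll":0},{"hand":0.6,"tx":0,"ty":0,"tz":0,"roll":0}]'
python3 look.py
```

```text
t: 16.58
tool_pos: [0.6332, -0.2375, 0.0307]
tcp_rot: [-0.049, -3.141, -0.001]
contact_force: [0.3, 0.1, -0.7]
grip_width: 0.0112
t 16.58 tcp [ 0.6332 -0.2375  0.0307] zaxis [-0.  0. -1.] yaz 88.22 w 0.0112 F [ 0.3  0.1 -0.7]
tx ty tz [-0.08 -0.25 -0.78] roll 0.004
[-0.01816204  0.01615689  0.00372214]
n 72 x range -0.004365146011466468 0.02505982607796351 lean in tool deg 1.9005676327148353 tool tilt deg [-0.00369776  0.01994403] mid z -0.031216173817280996
```

```bash
python3 -m handwheel '[{"hand":0.6,"tx":0,"ty":0,"tz":0.1,"roll":0},{"hand":0.6,"tx":0,"ty":0,"tz":0.1,"roll":0},{"hand":0.6,"tx":0,"ty":0,"tz":0.1,"roll":0},{"hand":0.6,"tx":0,"ty":0,"tz":0,"roll":0}]'
python3 look.py
```

```text
t: 16.97
tool_pos: [0.6334, -0.2381, 0.0303]
tcp_rot: [0.05, 3.141, 0.002]
contact_force: [-2.9, 2.0, 9.3]
grip_width: 0.0114
t 16.97 tcp [ 0.6334 -0.2381  0.0303] zaxis [ 0.001  0.001 -1.   ] yaz 88.17 w 0.0114 F [-2.9  2.   9.3]
tx ty tz [-0.06 -0.19 -0.82] roll 0.003
[0.53473468 0.80884793 0.01940973]
n 72 x range -0.004307745261471578 0.024975751221152368 lean in tool deg 1.9063590065531075 tool tilt deg [0.03721123 0.07395657] mid z -0.03129089179679202
```

```bash
python3 -m handwheel '[{"hand":0.6,"tx":0,"ty":0,"tz":-0.15,"roll":0},{"hand":0.6,"tx":0,"ty":0,"tz":0,"roll":0}]'
python3 -m handwheel '[{"hand":1.2,"tx":0,"ty":0,"tz":0,"roll":0},{"hand":1.4,"tx":0,"ty":0,"tz":0,"roll":0},{"hand":1.8,"tx":0,"ty":0,"tz":0,"roll":0},{"hand":2.4,"tx":0,"ty":0,"tz":0,"roll":0},{"hand":3.0,"tx":0,"ty":0,"tz":0,"roll":0}]'
python3 - <<'E'
from h import *
goto((.6,-.24,.2),88)
im,d=env.get_image("wrist");cv2.imwrite("pics/w12.png",im[180:380,200:440,::-1].repeat(3,0).repeat(3,1))
E
```

```text
t: 17.18
tool_pos: [0.6335, -0.2382, 0.0305]
tcp_rot: [0.05, 3.14, -0.001]
contact_force: [-0.8, 1.4, 4.1]
grip_width: 0.0115
t: 17.6
tool_pos: [0.6325, -0.2378, 0.0289]
tcp_rot: [-0.05, -3.14, -0.0]
contact_force: [0.0, 0.2, 0.3]
grip_width: 0.0296
t 17.60 tcp [ 0.6325 -0.2378  0.0289] zaxis [-0.001  0.    -1.   ] yaz 88.18 w 0.0296 F [0.  0.2 0.3]
tx ty tz [  3.26  -0.32 -17.11] roll 0.003
```

View pics/w12.png

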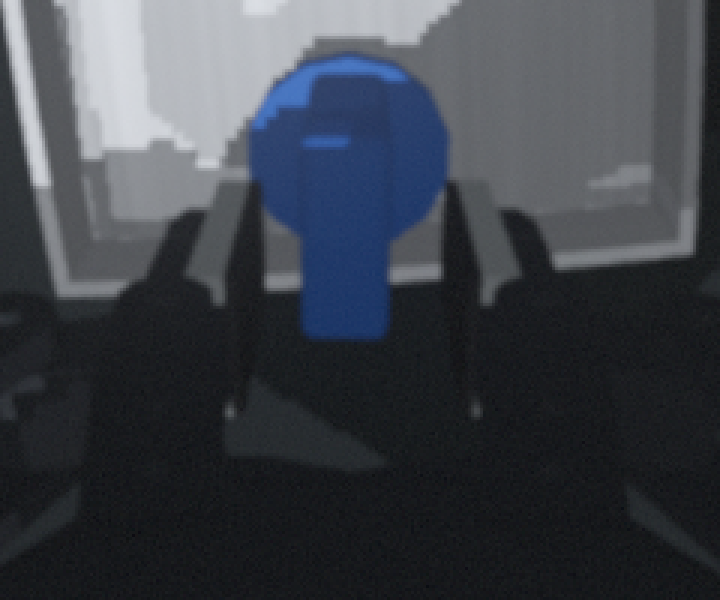

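```bash
python3 -m handwheel '[{"hand":3.0,"tx":0,"ty":0,"tz":-1,"roll":0},{"hand":3.0,"tx":0,"ty":0,"tz":-2,"roll":0},{"hand":3.0,"tx":0,"ty":0,"tz":-3,"roll":0},{"hand":3.4,"tx":2,"ty":0,"tz":-3,"roll":0},{"hand":3.4,"tx":3,"ty":-0.3,"tz":0,"roll":0}]'
python3 -m handwheel '[{"hand":3.4,"tx":3,"ty":-0.3,"tz":0,"roll":0},{"hand":3.4,"tx":0,"ty":0,"tz":0,"roll":0},{"hand":3.4,"tx":0,"ty":0,"tz":0,"roll":0}]'
python3 - <<'E'
from h import *
goto((.5455,-.2443,.026),88)
D={k:env.get_obs()[k] for k in("tool_pos","tcp_rot")}
im,d=env.get_image("wrist");cv2.imwrite("pics/w13.png",im[:,:,::-1]);D.update(im=im,d=d)
g=mask(im,(45,80,20),(85,255,255));v,u=np.nonzero(g);P=wpts(D,np.c_[u,v],d[v,u])
st=P[(P[:,2]>.045)&(P[:,2]<.056)];ro=P[(P[:,2]>.017)&(P[:,2]<.03)]
print(len(st),st.mean(0),(st.min(0)+st.max(0))/2,cv2.minEnclosingCircle(ro[:,:2].astype(np.float32)),np.median(ro[:,2]))
E
```

```text
t: 18.07
tool_pos: [0.5903, -0.2406, 0.1271]
tcp_rot: [0.043, 3.126, -0.007]
contact_force: [0.5, -0.7, 0.7]
grip_width: 0.0338
t: 18.32
tool_pos: [0.5503, -0.2423, 0.12]
tcp_rot: [-0.056, -3.141, -0.002]
contact_force: [1.4, -0.3, 0.5]
grip_width: 0.0341
t 18.32 tcp [ 0.5503 -0.2423  0.12  ] zaxis [-0.     0.001 -1.   ] yaz 87.96 w 0.0341 F [ 1.4 -0.3  0.5]
tx ty tz [ 0.46 -0.23  9.4 ] roll -0.001
254 [ 0.54558253 -0.24439196  0.05021029] [ 0.54626648 -0.2445238   0.04891198] ((0.5460894107818604, -0.24437913298606873), 0.023897217586636543) 0.02277014644736748
```

View pics/w13.png

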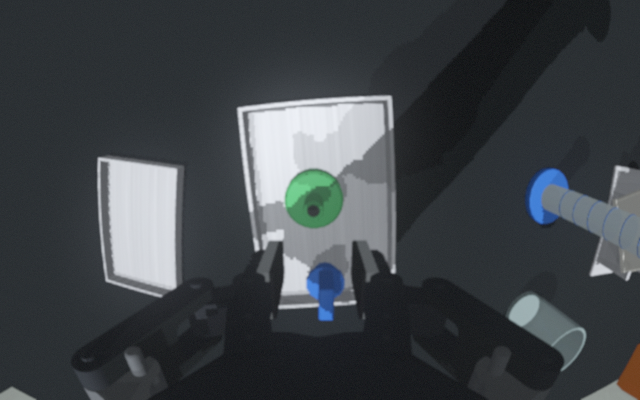

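```bash
python3 -m handwheel '[{"hand":3.4,"tx":0.45,"ty":-0.22,"tz":3,"roll":0},{"hand":3.4,"tx":0,"ty":0,"tz":3,"roll":0},{"hand":3.4,"tx":0,"ty":0,"tz":2.2,"roll":0},{"hand":3.4,"tx":0,"ty":0,"tz":0.7,"roll":0},{"hand":3.4,"tx":0,"ty":0,"tz":0,"roll":0}]'
python3 -c "
from h import *
goto((.5458,-.2444,.0285),88)"
```

```text
t: 18.78
tool_pos: [0.5479, -0.2421, 0.0283]
tcp_rot: [-0.047, -3.138, -0.002]
contact_force: [-0.8, -0.1, 0.7]
grip_width: 0.034
t 18.78 tcp [ 0.5479 -0.2421  0.0283] zaxis [-0.004  0.001 -1.   ] yaz 88.29 w 0.034 F [-0.8 -0.1  0.7]
tx ty tz [ 0.2  -0.24 -0.01] roll 0.005
```

```bash
python3 -m handwheel '[{"hand":3.0,"tx":0.2,"ty":-0.24,"tz":0,"roll":0},{"hand":2.4,"tx":0,"ty":0,"tz":0,"roll":0},{"hand":1.6,"tx":0,"ty":0,"tz":0,"roll":0},{"hand":0.8,"tx":0,"ty":0,"tz":0,"roll":0},{"hand":0.8,"tx":0,"ty":0,"tz":0,"roll":0}]'
python3 -m handwheel '[{"hand":0.8,"tx":0,"ty":0,"tz":0,"roll":0},{"hand":0.8,"tx":0,"ty":0,"tz":-0.6,"roll":0},{"hand":0.8,"tx":0,"ty":0,"tz":-0.7,"roll":0},{"hand":0.8,"tx":0,"ty":0,"tz":0,"roll":0},{"hand":0.8,"tx":0,"ty":0,"tz":0,"roll":0}]'
python3 - <<'E'
from h import *
goto((.494,-.24,.0415),88)
D={k:env.get_obs()[k] for k in("tool_pos","tcp_rot")}
im,d=env.get_image("wrist");cv2.imwrite("pics/w14.png",im[150:350,200:440,::-1].repeat(3,0).repeat(3,1))
D.update(im=im,d=d);np.savez("pics/w14.npz",**D)
E
```

```text
t: 19.2
tool_pos: [0.5476, -0.2469, 0.0325]
tcp_rot: [0.05, 3.138, -0.002]
contact_force: [-0.5, -0.5, 6.1]
grip_width: 0.0126
t: 19.62
tool_pos: [0.5465, -0.2456, 0.044]
tcp_rot: [0.049, 3.14, -0.0]
contact_force: [0.5, 0.3, -1.3]
grip_width: 0.0122
t 19.62 tcp [ 0.5465 -0.2456  0.044 ] zaxis [ 0.001 -0.    -1.   ] yaz 88.20 w 0.0122 F [ 0.5  0.3 -1.3]
tx ty tz [5.26 0.4  0.25] roll 0.003
```

View pics/w14.png

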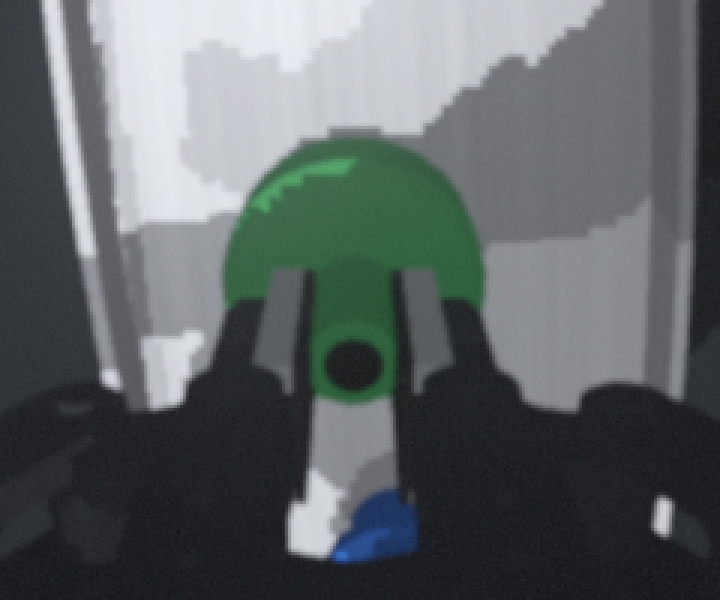

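```bash
cat > capl.py <<'E'
from h import *
def cap(D):
    im,d=D["im"],D["d"];M=R.from_rotvec(D["tcp_rot"]).as_matrix()
    g=mask(im,(45,80,15),(85,255,255));v,u=np.nonzero(g);k=(u>240)&(u<400)&(v>150);u=u[k];v=v[k];q=(wpts(D,np.c_[u,v],d[v,u])-D["tool_pos"])@M
    q=q[(np.abs(q[:,0])<.06)&(np.abs(q[:,2])<.08)]
    # roof plane by RANSAC-ish: points outside stub & below tips
    r=q[(np.abs(q[:,1])>.0085)&(np.abs(q[:,1])<.02)]
    med=r
    for _ in range(4):
        c=med.mean(0);n=np.linalg.svd(med-c)[2][2];n*=-np.sign(n[2]);e=(r-c)@n;med=r[np.abs(e)<.002]
    lean=np.degrees(np.arctan2(n[0],-n[2]))
    print('roof n',len(med),np.round(n,3),'lean deg',round(lean,1),'side',round(np.degrees(np.arcsin(n[1])),1),'centroid',np.round(c,4),'tool tilt',np.round(np.degrees(M[:2,2]),2))
    # plane height on tool axis x=0
    print('roof at tool (0,0): z=',c[2]+(n[0]*c[0]+n[1]*c[1])/n[2])
    s=q[(np.abs(q[:,1])<.008)&((q-c)@n>.024)];print('stub top',len(s),np.round(s.mean(0),4) if len(s) else '')
    return q,n,c
def snap():
    D={k:env.get_obs()[k] for k in("tool_pos","tcp_rot")};im,d=env.get_image("wrist");D.update(im=im,d=d);return D
E
python3 -c "
from capl import *
cap(np.load('pics/w14.npz'))"
```

```text
roof n 1338 [ 0.036 -0.005 -0.999] lean deg 2.1 side -0.3 centroid [0.0118 0.0004 0.0099] tool tilt [ 0.06 -0.  ]
roof at tool (0,0): z= 0.009495092579283966
stub top 569 [ 0.0029  0.0006 -0.018 ]
```

```bash
python3 -m handwheel '[{"hand":0.8,"tx":1.5,"ty":0.2,"tz":-0.05,"roll":0},{"hand":0.8,"tx":1.5,"ty":0.2,"tz":-0.05,"roll":0},{"hand":0.8,"tx":1.2,"ty":0,"tz":-0.05,"roll":0},{"hand":0.8,"tx":0.8,"ty":0,"tz":0,"roll":0},{"hand":0.8,"tx":0,"ty":0,"tz":0,"roll":0}]'
python3 -m handwheel '[{"hand":0.8,"tx":0.4,"ty":0,"tz":0,"roll":0},{"hand":0.8,"tx":0.4,"ty":0,"tz":0,"roll":0},{"hand":0.8,"tx":0.4,"ty":0,"tz":0,"roll":0},{"hand":0.8,"tx":0,"ty":0,"tz":0,"roll":0}]'
python3 -c "
from capl import *
goto((.494,-.24,.0415),88);cap(snap())"
```

```text
t: 20.08
tool_pos: [0.4953, -0.2401, 0.045]
tcp_rot: [0.052, 3.141, 0.001]
contact_force: [0.2, 1.0, 1.0]
grip_width: 0.0123
t: 20.42
tool_pos: [0.4916, -0.2405, 0.0471]
tcp_rot: [0.047, 3.128, -0.007]
contact_force: [8.0, -0.0, -2.1]
grip_width: 0.0126
t 20.42 tcp [ 0.4916 -0.2405  0.0471] zaxis [ 0.013 -0.004 -1.   ] yaz 88.28 w 0.0126 F [ 8.  -0.  -2.1]
tx ty tz [-0.23  0.06  0.56] roll 0.005
roof n 1191 [ 0.118  0.002 -0.993] lean deg 6.8 side 0.1 centroid [0.0107 0.0003 0.0107] tool tilt [ 0.75 -0.25]
roof at tool (0,0): z= 0.009405231294701801
stub top 525 [ 0.0024  0.0006 -0.0178]
```

```bash
python3 -m handwheel '[{"hand":0.8,"tx":0.4,"ty":0,"tz":0.05,"roll":0},{"hand":0.8,"tx":0.4,"ty":0,"tz":0.05,"roll":0},{"hand":0.8,"tx":0.4,"ty":0,"tz":0,"roll":0},{"hand":0.8,"tx":0,"ty":0,"tz":0,"roll":0}]'
python3 -c "
from capl import *
goto((.494,-.24,.0415),88);cap(snap())"
```

```text
t: 20.8
tool_pos: [0.4852, -0.2399, 0.0486]
tcp_rot: [0.045, 3.119, -0.007]
contact_force: [12.3, 1.7, 4.7]
grip_width: 0.0125
t 20.80 tcp [ 0.4852 -0.2399  0.0486] zaxis [ 0.022 -0.005 -1.   ] yaz 88.33 w 0.0125 F [12.3  1.7  4.7]
tx ty tz [-0.87  0.02  0.72] roll 0.006
roof n 831 [ 0.225 -0.004 -0.974] lean deg 13.0 side -0.2 centroid [0.0083 0.0007 0.0115] tool tilt [ 1.27 -0.27]
roof at tool (0,0): z= 0.009560792284296911
stub top 517 [ 0.0003  0.0006 -0.0183]
```

```bash
python3 -m handwheel '[{"hand":0.8,"tx":0.4,"ty":0,"tz":0,"roll":0},{"hand":0.8,"tx":0.4,"ty":0,"tz":0,"roll":0},{"hand":0.8,"tx":0.4,"ty":0,"tz":0,"roll":0},{"hand":0.8,"tx":0,"ty":0,"tz":0,"roll":0}]'
python3 -c "
from capl import *
goto((.494,-.24,.0415),88);D=snap();cap(D);cv2.imwrite('pics/w15.png',D['im'][150:350,200:440,::-1].repeat(3,0).repeat(3,1))"
```

```text
t: 21.18
tool_pos: [0.4721, -0.2402, 0.0486]
tcp_rot: [0.045, 3.121, -0.008]
contact_force: [10.4, 1.9, 6.9]
grip_width: 0.0125
t 21.18 tcp [ 0.4721 -0.2402  0.0486] zaxis [ 0.02  -0.005 -1.   ] yaz 88.34 w 0.0125 F [10.4  1.9  6.9]
tx ty tz [-2.17  0.09  0.76] roll 0.006
roof n 44 [ 0.358  0.002 -0.934] lean deg 21.0 side 0.1 centroid [0.     0.0052 0.0116] tool tilt [ 1.16 -0.3 ]
roof at tool (0,0): z= 0.011566327180668246
stub top 545 [-0.0039  0.0005 -0.0208]
```

View pics/w15.png

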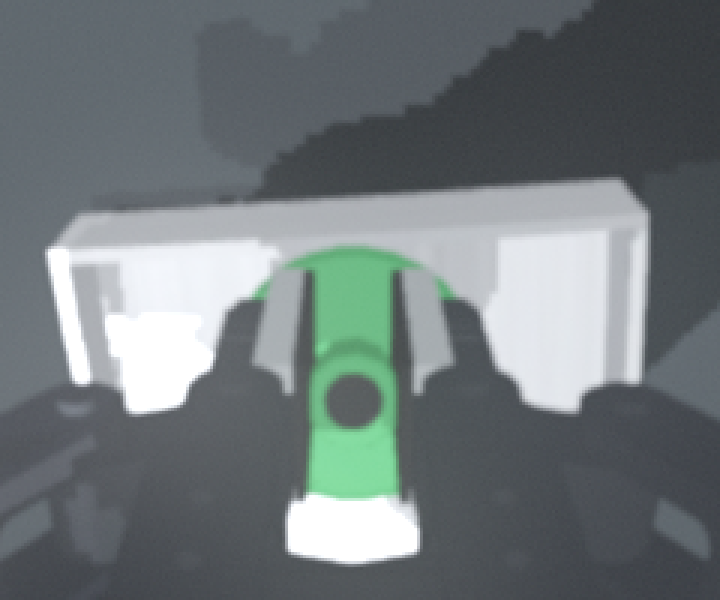

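```bash
cat >> capl.py <<'E'
def prof(D):
    im,d=D["im"],D["d"];M=R.from_rotvec(D["tcp_rot"]).as_matrix()
    vs=np.arange(215,330);col=317
    q=(wpts(D,np.c_[np.full(len(vs),col),vs],d[vs,col])-D["tool_pos"])@M
    g=mask(im[vs,col][None],(40,60,10),(90,255,255))[0]>0
    for i in range(0,len(vs),3):
        if np.abs(q[i,2])<.08: print(vs[i],int(g[i]),np.round(q[i,[0,2]]*1000,1),end='; ')
    print()
E
python3 -c "
from capl import *
D=snap();prof(D);np.savez('pics/w16.npz',**D)"
```

```text
215 0 [ 6.7 48.2]; 218 0 [ 6.4 42.8]; 221 0 [ 6.2 37.5]; 224 0 [ 6.4 31.3]; 227 0 [ 5.4 28.8]; 230 0 [ 3.9 27.6]; 233 1 [ 6.9 14.9]; 236 1 [ 5.8 13.2]; 239 1 [ 4.4 12.2]; 242 1 [ 2.7 12.3]; 245 1 [ 1.3 11.4]; 248 1 [0.2 9.8]; 251 1 [-2.  10.7]; 254 1 [-3.2  9.4]; 257 1 [-4.7  8.9]; 260 1 [-5.7  7.3]; 263 1 [-6.7  5.7]; 266 1 [  1.  -13.3]; 269 1 [  1.6 -17.4]; 272 1 [  1.  -19.1]; 275 0 [ -0.2 -19.8]; 278 0 [ -1.7 -20. ]; 281 0 [ -2.8 -20.7]; 284 0 [ -4.3 -20.8]; 287 0 [ -4.9 -22.5]; 290 0 [ -6.1 -23.1]; 293 1 [ -8.  -22.6]; 296 1 [ -9.6 -22.7]; 299 1 [-26.5   1. ]; 302 1 [-28.    0.3]; 305 1 [-29.7  -0.2]; 308 1 [-30.8  -1.5]; 311 1 [-32.6  -1.8]; 314 1 [-34.2  -2.4]; 317 0 [-37.   -1.5]; 320 0 [-75.6  47.4]; 323 0 [-78.4  47.3]; 326 0 [-81.8  47.9]; 329 0 [-84.7  47.8];
```

```bash
python3 -m handwheel '[{"hand":0.8,"tx":-0.6,"ty":0,"tz":-0.2,"roll":0},{"hand":0.8,"tx":-0.6,"ty":0,"tz":-1,"roll":0},{"hand":0.8,"tx":0,"ty":0,"tz":-2,"roll":0},{"hand":0.8,"tx":0,"ty":0,"tz":-3,"roll":0},{"hand":0.8,"tx":0,"ty":0,"tz":0,"roll":0}]'
python3 - <<'E'
from capl import *
goto((.494,-.24,.0415),88);D=snap();prof(D);np.savez('pics/w17.npz',**D)
im,d=env.get_image("scene");cv2.imwrite("pics/s17.png",cv2.resize(im[120:240,200:350],None,fx=4.5,fy=4.5,interpolation=cv2.INTER_CUBIC)[:,:,::-1])
E
```

```text
t: 21.7
tool_pos: [0.4748, -0.2418, 0.1103]
tcp_rot: [0.051, 3.135, -0.004]
contact_force: [0.9, -0.6, 0.4]
grip_width: 0.0125
t 21.70 tcp [ 0.4748 -0.2418  0.1103] zaxis [ 0.006 -0.003 -1.   ] yaz 88.15 w 0.0125 F [ 0.9 -0.6  0.4]
tx ty tz [-1.87  0.26  6.89] roll 0.003
230 1 [ 8.6 14.8]; 233 1 [ 7.5 13.1]; 236 1 [ 5.8 13. ]; 242 1 [ 3.3 10.6]; 245 1 [ 1.6 10.7]; 248 1 [0.4 9.4]; 251 1 [-1.7 10. ]; 254 1 [-2.9  8.8]; 257 1 [-4.5  8.4]; 260 1 [-6.4  8.6]; 263 1 [-3.6 -0.7]; 266 1 [  0.6 -12.4]; 269 1 [  2.1 -18.4]; 272 1 [  1.3 -19.8]; 275 1 [ -0.5 -19.2]; 278 0 [ -1.2 -20.8]; 281 0 [ -2.8 -20.7]; 284 0 [ -4.7 -20. ]; 287 0 [ -5.9 -20.8]; 290 0 [ -7.  -21.7]; 293 1 [ -7.7 -23. ]; 296 1 [ -9.6 -22.5]; 299 1 [-27.    1.9]; 302 1 [-28.4   0.9]; 305 1 [-30.    0.3]; 308 1 [-32.    0.3]; 311 1 [-33.5  -0.6]; 314 0 [-36.   0.];
```

View pics/s17.png

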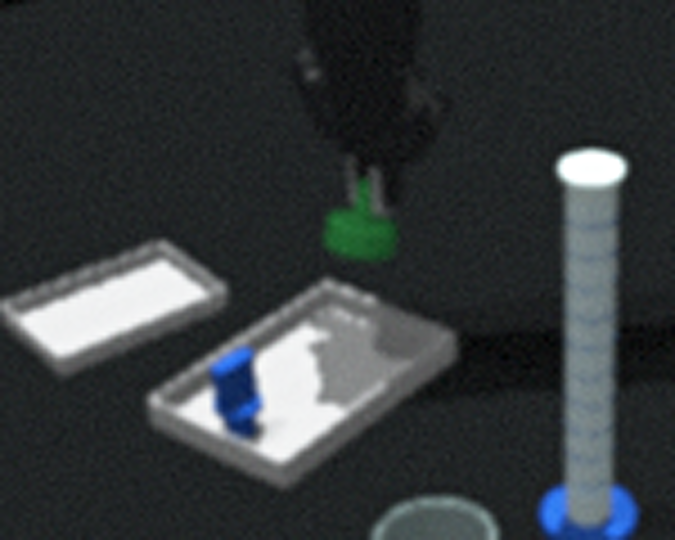

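```bash
python3 -m handwheel '[{"hand":0.8,"tx":0,"ty":0,"tz":-3,"roll":0},{"hand":0.8,"tx":0,"ty":0,"tz":-4,"roll":0},{"hand":0.8,"tx":0.5,"ty":0,"tz":-4,"roll":0},{"hand":0.8,"tx":1,"ty":0,"tz":-4,"roll":0},{"hand":0.8,"tx":1,"ty":0,"tz":-4,"roll":0}]'
python3 -m handwheel '[{"hand":0.8,"tx":1,"ty":0,"tz":-3,"roll":0},{"hand":0.8,"tx":1,"ty":3,"tz":0,"roll":0},{"hand":0.8,"tx":0.5,"ty":4,"tz":0,"roll":0},{"hand":0.8,"tx":0,"ty":4,"tz":0,"roll":0},{"hand":0.8,"tx":0,"ty":4,"tz":0,"roll":0}]'
python3 -m handwheel '[{"hand":0.8,"tx":0,"ty":4,"tz":0,"roll":0},{"hand":0.8,"tx":0,"ty":4,"tz":0,"roll":0},{"hand":0.8,"tx":0,"ty":4,"tz":0,"roll":0},{"hand":0.8,"tx":0,"ty":4,"tz":0,"roll":0},{"hand":0.8,"tx":0,"ty":4,"tz":0,"roll":0}]'
python3 -m handwheel '[{"hand":0.8,"tx":0,"ty":4,"tz":0,"roll":0.04},{"hand":0.8,"tx":0,"ty":4,"tz":0,"roll":0},{"hand":0.8,"tx":0,"ty":4,"tz":0,"roll":0},{"hand":0.8,"tx":0,"ty":4,"tz":0,"roll":0},{"hand":0.8,"tx":0,"ty":4,"tz":0,"roll":0}]'
python3 - <<'E'
from capl import *
goto((.47,.40,.32),86);D=snap();np.savez('pics/w18.npz',**D);cv2.imwrite('pics/w18.png',D['im'][:,:,::-1])
E
```

```text
t: 22.22
tool_pos: [0.4455, -0.2383, 0.2959]
tcp_rot: [-0.05, -3.136, 0.001]
contact_force: [0.8, 1.0, 1.2]
grip_width: 0.0126
t: 22.63
tool_pos: [0.4253, -0.0866, 0.3251]
tcp_rot: [-0.052, -3.139, -0.002]
contact_force: [1.4, 0.3, -0.0]
grip_width: 0.0125
t: 23.05
tool_pos: [0.4318, 0.1133, 0.3243]
tcp_rot: [-0.05, -3.138, 0.003]
contact_force: [0.2, -0.2, 1.1]
grip_width: 0.0128
t: 23.47
tool_pos: [0.445, 0.3126, 0.3238]
tcp_rot: [-0.112, -3.136, 0.005]
contact_force: [0.2, -0.4, -0.2]
grip_width: 0.0127
t 23.47 tcp [0.445  0.3126 0.3238] zaxis [-0.003 -0.003 -1.   ] yaz 85.90 w 0.0127 F [ 0.2 -0.4 -0.2]
tx ty tz [-1.87  8.9   0.34] roll -0.002
```

View pics/w18.png

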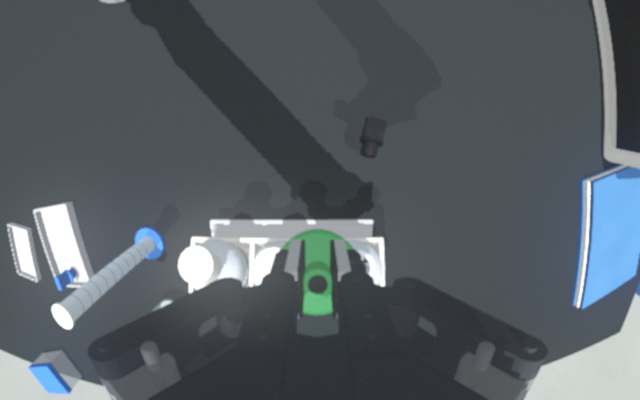

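```bash
python3 -m handwheel '[{"hand":0.8,"tx":-2,"ty":3,"tz":0,"roll":0},{"hand":0.8,"tx":-2,"ty":3,"tz":0,"roll":0},{"hand":0.8,"tx":-2,"ty":3,"tz":0,"roll":0},{"hand":0.8,"tx":-2,"ty":0,"tz":0,"roll":0},{"hand":0.8,"tx":0,"ty":0,"tz":0,"roll":0}]'
python3 - <<'E'
from capl import *
goto((.56,.42,.32),86);D=snap();np.savez('pics/w19.npz',**D);cv2.imwrite('pics/w19.png',D['im'][:,:,::-1])
E
```

```text
t: 23.93
tool_pos: [0.5344, 0.3952, 0.3221]
tcp_rot: [-0.113, -3.138, 0.009]
contact_force: [1.3, -1.8, -0.9]
grip_width: 0.0127
t 23.93 tcp [0.5344 0.3952 0.3221] zaxis [-0.002 -0.006 -1.   ] yaz 85.87 w 0.0127 F [ 1.3 -1.8 -0.9]
tx ty tz [-2.38  2.66  0.19] roll -0.002
```

View pics/w19.png

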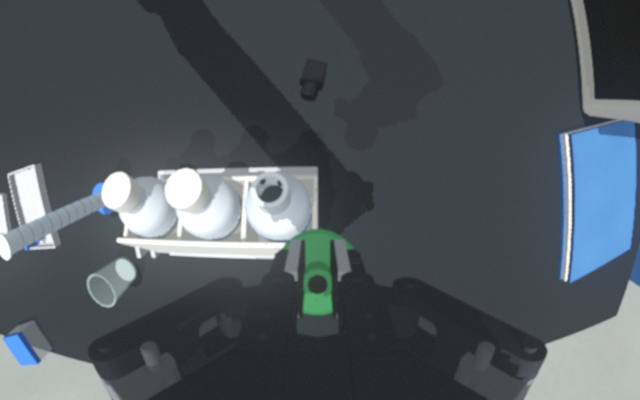

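Run:
```python
from h import *
D=np.load("pics/w19.npz");im=D["im"]
cv2.imwrite("pics/c19.png",cv2.resize(im[165:245,235:320],None,fx=7,fy=7,interpolation=cv2.INTER_CUBIC)[:,:,::-1])
a=np.array([-.499,.035,.866]);a/=np.linalg.norm(a)
v,u=np.mgrid[168:220,245:300];u=u.ravel();v=v.ravel();P=wpts(D,np.c_[u,v],D["d"][v,u]);s=P@a
k=(P[:,2]>.1)&(P[:,2]<.25);P=P[k];s=s[k]
print(np.round(np.percentile(s,[50,80,90,95,98,100]),4))
s0=-0.0918-.005
print('expected rim s',s0)
r=P[np.abs(s-np.percentile(s,97))<.0025];x=np.array([.8638,-.0606,.5]);y=np.cross(a,x);c=r.mean(0);q=np.c_[(r-c)@x,(r-c)@y].astype(np.float32)
n=np.linalg.svd(r-c)[2][2];print(len(r),'normal',n,'rect',np.ptp(q,axis=0),(q.min(0)+q.max(0))/2)
(cx,cy),rad=cv2.minEnclosingCircle(q);print('rim centre',c+cx*x+cy*y,rad, 's',(r@a).mean())
A=np.c_[2*q,np.ones(len(q))];
```

```text
[-0.1249 -0.099  -0.0976 -0.0971 -0.0968 -0.0957]
expected rim s -0.09680000000000001
501 normal [ 0.49713354 -0.03024501 -0.86714675] rect [0.03563565 0.03555296] [-0.00046249 -0.00033957]
rim centre [0.52834367 0.3490154  0.17753058] 0.018560433760285378 s -0.09767767828826969
```

View pics/c19.png

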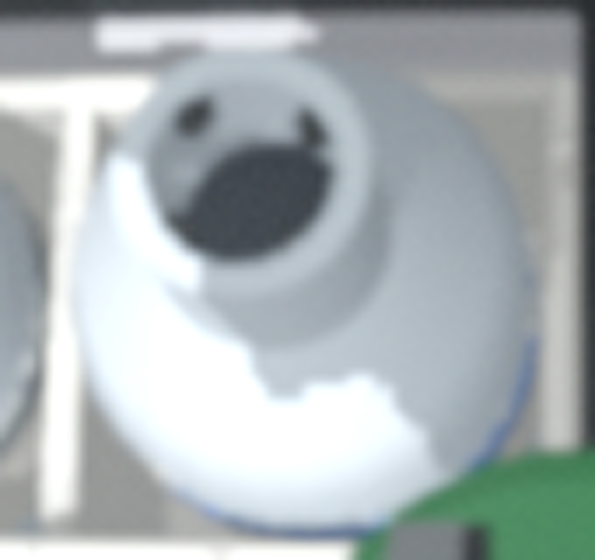

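```bash
cat > capfit.py <<'E'
from capl import *
def fit(D):
    im,d=D["im"],D["d"];M=R.from_rotvec(D["tcp_rot"]).as_matrix()
    g=mask(im,(40,60,15),(90,255,255));v,u=np.nonzero(g);k=(u>250)&(u<390)&(v>200)&(v<330);u=u[k];v=v[k];q=(wpts(D,np.c_[u,v],d[v,u])-D["tool_pos"])@M
    q=q[(np.abs(q[:,0]+.01)<.05)&(np.abs(q[:,1])<.03)&(q[:,2]>-.03)&(q[:,2]<.05)]
    rng=np.random.default_rng(0);best=None
    for _ in range(400):
        p=q[rng.choice(len(q),3,False)];n=np.cross(p[1]-p[0],p[2]-p[0]);L=np.linalg.norm(n)
        if L<1e-5: continue
        n/=L;n*=-np.sign(n[2])
        if n[2]>-.7: continue
        e=np.abs((q-p[0])@n)<.0012
        if best is None or e.sum()>best.sum(): best=e
    r=q[best];c=r.mean(0);n=np.linalg.svd(r-c)[2][2];n*=-np.sign(n[2])
    r=q[np.abs((q-c)@n)<.0015]
    lean=np.degrees(np.arctan2(n[0],-n[2]));ux=np.array([-n[2],0,n[0]]);ux/=np.linalg.norm(ux);uy=np.cross(n,ux)
    X=(r-c)@ux
    ext=(X.min()+X.max())/2; Y=(r-c)@uy
    ctr=c+ux*ext+uy*0;ctr[1]=c[1]
    print('n',len(r),'normal',np.round(n,3),'lean',round(lean,1),'side',round(np.degrees(np.arcsin(n[1])),1),'extent',np.round([X.min(),X.max(),np.ptp(Y)],4),'roof ctr tool',np.round(ctr,4))
    st=q[((q-c)@n>.0255)&((q-c)@n<.031)]
    sc=(st.min(0)+st.max(0))/2;print('stub top ctr',len(st),np.round(sc,4),'-> roof ctr from stub',np.round(sc-.028*n,4),'h',np.round(np.median((st-c)@n),4))
    return n,ctr
if __name__=="__main__":
    for f in("w17","w18","w19"): fit(np.load(f"pics/{f}.npz"))
E
python3 capfit.py
```

```text
n 1326 normal [ 0.32   0.022 -0.947] lean 18.7 side 1.2 extent [-0.0275  0.0188  0.0369] roof ctr tool [-0.0129  0.0008  0.0062]
stub top ctr 557 [-0.0006  0.0038 -0.0187] -> roof ctr from stub [-0.0095  0.0032  0.0078] h 0.0281
n 1370 normal [ 0.32  -0.016 -0.947] lean 18.6 side -0.9 extent [-0.0282  0.0188  0.0368] roof ctr tool [-0.0131  0.0004  0.006 ]
stub top ctr 563 [-0.0006  0.0037 -0.0194] -> roof ctr from stub [-0.0095  0.0042  0.0072] h 0.028
n 1365 normal [ 0.314 -0.004 -0.949] lean 18.3 side -0.2 extent [-0.0281  0.019   0.0374] roof ctr tool [-0.0132  0.0006  0.0061]
stub top ctr 580 [-0.0005  0.0037 -0.0193] -> roof ctr from stub [-0.0092  0.0038  0.0073] h 0.028
```

```bash
python3 -m handwheel '[{"hand":0.8,"tx":2,"ty":-1.5,"tz":0,"roll":0},{"hand":0.8,"tx":2,"ty":-1.5,"tz":2,"roll":0},{"hand":0.8,"tx":0.6,"ty":-0.7,"tz":3,"roll":0},{"hand":0.8,"tx":0,"ty":-0.3,"tz":3,"roll":0},{"hand":0.8,"tx":0,"ty":0,"tz":0,"roll":0}]'
python3 -c "
from h import *
goto((.4914,.351,.2329),86)"
```

```text
t: 24.4
tool_pos: [0.4779, 0.3536, 0.2386]
tcp_rot: [-0.114, -3.128, 0.017]
contact_force: [-0.8, -1.1, -1.5]
grip_width: 0.0127
t 24.40 tcp [0.4779 0.3536 0.2386] zaxis [-0.012 -0.01  -1.   ] yaz 85.83 w 0.0127 F [-0.8 -1.1 -1.5]
tx ty tz [-1.37 -0.16  0.56] roll -0.003
```

```bash
python3 -m handwheel '[{"hand":0.8,"tx":-0.8,"ty":-0.1,"tz":0.4,"roll":0},{"hand":0.8,"tx":-0.5,"ty":-0.1,"tz":0.3,"roll":0},{"hand":0.8,"tx":0,"ty":0,"tz":0,"roll":0},{"hand":0.8,"tx":0,"ty":0,"tz":0,"roll":0}]'
python3 - <<'E'
from capfit import *
goto((.5028,.3503,.213),86);D=snap();fit(D);np.savez('pics/w20.npz',**D)
im,d=env.get_image("scene");cv2.imwrite("pics/s20.png",cv2.resize(im[180:280,410:530],None,fx=5.5,fy=5.5,interpolation=cv2.INTER_CUBIC)[:,:,::-1])
E
```

```text
t: 24.73
tool_pos: [0.4984, 0.3563, 0.2408]
tcp_rot: [0.115, 3.137, 0.003]
contact_force: [-0.9, -0.4, -0.4]
grip_width: 0.0129
t 24.73 tcp [0.4984 0.3563 0.2408] zaxis [ 0.003  0.002 -1.   ] yaz 85.80 w 0.0129 F [-0.9 -0.4 -0.4]
tx ty tz [-0.48 -0.57  2.78] roll -0.003
n 1358 normal [ 0.315 -0.014 -0.949] lean 18.4 side -0.8 extent [-0.0282  0.0188  0.0371] roof ctr tool [-0.0132  0.0004  0.0061]
stub top ctr 575 [-0.0008  0.0037 -0.019 ] -> roof ctr from stub [-0.0096  0.0041  0.0075] h 0.028
```

View pics/s20.png

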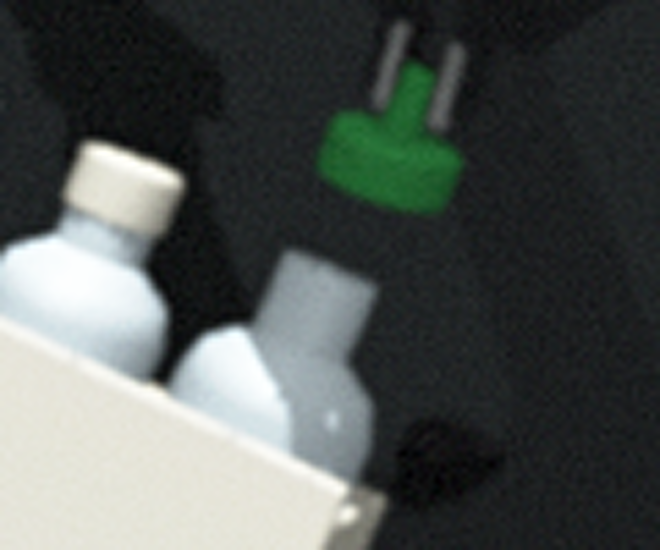

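```bash
python3 -m handwheel '[{"hand":0.8,"tx":-0.1,"ty":-0.57,"tz":0.7,"roll":0},{"hand":0.8,"tx":-0.2,"ty":0,"tz":0.9,"roll":0},{"hand":0.8,"tx":-0.2,"ty":0,"tz":0.9,"roll":0},{"hand":0.8,"tx":0,"ty":0,"tz":0,"roll":0},{"hand":0.8,"tx":0,"ty":0,"tz":0,"roll":0}]'
python3 -c "
from h import *
goto((.5028,.3503,.213),86)"
```

```text
t: 25.25
tool_pos: [0.5003, 0.3494, 0.2123]
tcp_rot: [-0.113, -3.137, 0.003]
contact_force: [0.2, 0.4, -0.3]
grip_width: 0.0124
t 25.25 tcp [0.5003 0.3494 0.2123] zaxis [-0.002 -0.002 -1.   ] yaz 85.88 w 0.0124 F [ 0.2  0.4 -0.3]
tx ty tz [-0.25  0.11 -0.07] roll -0.002
```

```bash
python3 -m handwheel '[{"hand":0.8,"tx":-0.4,"ty":0.1,"tz":0.3,"roll":0},{"hand":0.8,"tx":-0.35,"ty":0,"tz":0.3,"roll":0},{"hand":0.8,"tx":0,"ty":0,"tz":0.2,"roll":0},{"hand":0.8,"tx":0,"ty":0,"tz":0,"roll":0},{"hand":0.8,"tx":0,"ty":0,"tz":0,"roll":0}]'
python3 - <<'E'
from capfit import *
goto((.5078,.3500,.2043),86);D=snap();fit(D);np.savez('pics/w21.npz',**D);cv2.imwrite('pics/w21.png',D['im'][150:350,200:440,::-1].repeat(3,0).repeat(3,1))
im,d=env.get_image("scene");cv2.imwrite("pics/s21.png",cv2.resize(im[180:280,410:530],None,fx=5.5,fy=5.5,interpolation=cv2.INTER_CUBIC)[:,:,::-1])
E
```

```text
t: 25.67
tool_pos: [0.5086, 0.3504, 0.2058]
tcp_rot: [-0.113, -3.139, 0.0]
contact_force: [0.4, -0.4, 0.4]
grip_width: 0.0125
t 25.67 tcp [0.5086 0.3504 0.2058] zaxis [-0. -0. -1.] yaz 85.88 w 0.0125 F [ 0.4 -0.4  0.4]
tx ty tz [ 0.08 -0.05  0.15] roll -0.002
n 1354 normal [ 0.319 -0.02  -0.948] lean 18.6 side -1.1 extent [-0.0283  0.0185  0.0373] roof ctr tool [-0.0131  0.0003  0.0061]
stub top ctr 579 [-0.0005  0.0038 -0.0186] -> roof ctr from stub [-0.0094  0.0043  0.0079] h 0.028
```

View pics/s21.png

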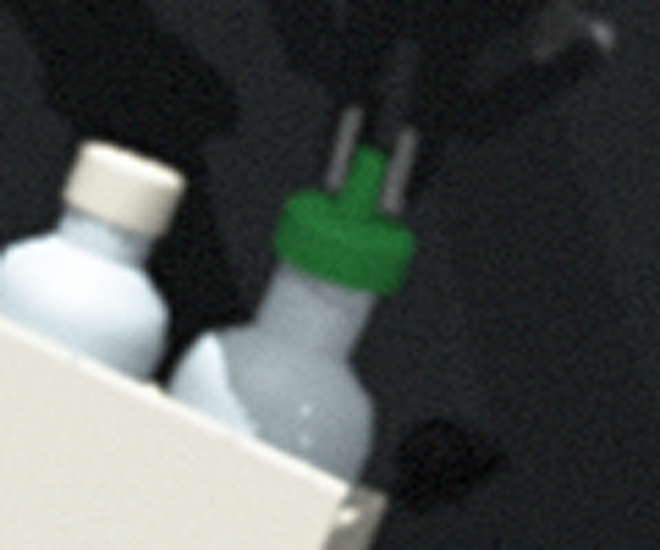

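View pics/w21.png

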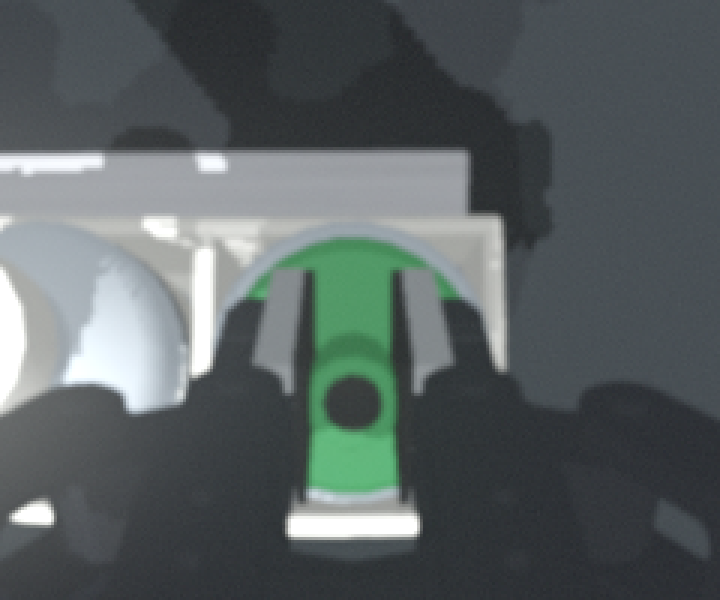

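```bash
python3 -m handwheel '[{"hand":0.8,"tx":-0.05,"ty":-0.03,"tz":0.25,"roll":0},{"hand":0.8,"tx":-0.1,"ty":0,"tz":0.2,"roll":0},{"hand":0.8,"tx":-0.1,"ty":0,"tz":0.2,"roll":0},{"hand":0.8,"tx":0,"ty":0,"tz":0,"roll":0},{"hand":0.8,"tx":0,"ty":0,"tz":0,"roll":0}]'
python3 - <<'E'
from capfit import *
goto((.5078,.3500,.2043),86);D=snap();fit(D)
E
```

```text
t: 26.18
tool_pos: [0.511, 0.3498, 0.1992]
tcp_rot: [-0.113, -3.139, 0.001]
contact_force: [-0.0, 0.3, -0.1]
grip_width: 0.0125
t 26.18 tcp [0.511  0.3498 0.1992] zaxis [-0. -0. -1.] yaz 85.88 w 0.0125 F [-0.   0.3 -0.1]
tx ty tz [ 0.32 -0.01 -0.51] roll -0.002
n 1338 normal [ 0.316 -0.022 -0.949] lean 18.4 side -1.3 extent [-0.0279  0.0186  0.0375] roof ctr tool [-0.013   0.0005  0.0062]
stub top ctr 573 [-0.0007  0.0037 -0.0189] -> roof ctr from stub [-0.0096  0.0044  0.0077] h 0.0281
```

```bash
python3 -m handwheel '[{"hand":0.8,"tx":-0.07,"ty":0,"tz":0.19,"roll":0},{"hand":0.8,"tx":-0.07,"ty":0,"tz":0.19,"roll":0},{"hand":0.8,"tx":-0.07,"ty":0,"tz":0.19,"roll":0},{"hand":0.8,"tx":0,"ty":0,"tz":0,"roll":0},{"hand":0.8,"tx":0,"ty":0,"tz":0,"roll":0}]'
python3 - <<'E'
from capfit import *
goto((.5078,.3500,.2043),86);D=snap();fit(D)
E
```

```text
t: 26.65
tool_pos: [0.5131, 0.3497, 0.1935]
tcp_rot: [-0.113, -3.139, 0.001]
contact_force: [-0.1, 0.3, -0.3]
grip_width: 0.0123
t 26.65 tcp [0.5131 0.3497 0.1935] zaxis [-0. -0. -1.] yaz 85.88 w 0.0123 F [-0.1  0.3 -0.3]
tx ty tz [ 0.53 -0.01 -1.08] roll -0.002
n 1355 normal [ 0.316 -0.012 -0.949] lean 18.4 side -0.7 extent [-0.0277  0.0188  0.0374] roof ctr tool [-0.0129  0.0004  0.0061]
stub top ctr 569 [-0.0007  0.0038 -0.0188] -> roof ctr from stub [-0.0095  0.0041  0.0077] h 0.028
```

```bash
python3 -m handwheel '[{"hand":0.8,"tx":-0.08,"ty":0,"tz":0.18,"roll":0},{"hand":0.8,"tx":-0.08,"ty":0,"tz":0.18,"roll":0},{"hand":0.8,"tx":-0.08,"ty":0,"tz":0.18,"roll":0},{"hand":0.8,"tx":0,"ty":0,"tz":0,"roll":0},{"hand":0.8,"tx":0,"ty":0,"tz":0,"roll":0}]'
python3 - <<'E'
from capfit import *
goto((.5078,.3500,.2043),86);D=snap();fit(D)
E
```

```text
t: 27.12
tool_pos: [0.5145, 0.3503, 0.1907]
tcp_rot: [-0.112, -3.137, -0.001]
contact_force: [-6.3, -2.5, 9.6]
grip_width: 0.0125
t 27.12 tcp [0.5145 0.3503 0.1907] zaxis [-0.002  0.001 -1.   ] yaz 85.91 w 0.0125 F [-6.3 -2.5  9.6]
tx ty tz [ 0.67 -0.07 -1.36] roll -0.002
n 1346 normal [ 0.331  0.021 -0.943] lean 19.4 side 1.2 extent [-0.0269  0.02    0.0374] roof ctr tool [-0.0131  0.0006  0.0059]
stub top ctr 567 [-0.0001  0.0037 -0.0193] -> roof ctr from stub [-0.0094  0.0031  0.0071] h 0.028
```

```bash
python3 -m handwheel '[{"hand":0.8,"tx":0.15,"ty":-0.05,"tz":0.2,"roll":0},{"hand":0.8,"tx":0.15,"ty":0,"tz":0.2,"roll":0},{"hand":0.8,"tx":0.15,"ty":0,"tz":0.2,"roll":0},{"hand":0.8,"tx":0,"ty":0,"tz":0,"roll":0},{"hand":0.8,"tx":0,"ty":0,"tz":0,"roll":0}]'
python3 - <<'E'
from capfit import *
goto((.5078,.3500,.2043),86);D=snap();fit(D)
E
```

```text
t: 27.58
tool_pos: [0.5137, 0.3506, 0.1893]
tcp_rot: [0.114, 3.134, 0.007]
contact_force: [-5.9, -4.8, 21.4]
grip_width: 0.0127
t 27.58 tcp [0.5137 0.3506 0.1893] zaxis [ 0.005  0.005 -1.   ] yaz 85.85 w 0.0127 F [-5.9 -4.8 21.4]
tx ty tz [ 0.58 -0.09 -1.5 ] roll -0.003
n 1360 normal [ 0.363 -0.003 -0.932] lean 21.3 side -0.2 extent [-0.0249  0.0217  0.0353] roof ctr tool [-0.0139  0.0004  0.0055]
stub top ctr 572 [-0.0002  0.0037 -0.0194] -> roof ctr from stub [-0.0103  0.0038  0.0067] h 0.028
```

```bash
python3 -m handwheel '[{"hand":0.8,"tx":0.3,"ty":-0.05,"tz":0.05,"roll":0},{"hand":0.8,"tx":0.3,"ty":-0.05,"tz":0.1,"roll":0},{"hand":0.8,"tx":0.3,"ty":0,"tz":0.1,"roll":0},{"hand":0.8,"tx":0,"ty":0,"tz":0,"roll":0},{"hand":0.8,"tx":0,"ty":0,"tz":0,"roll":0}]'
python3 - <<'E'
from capfit import *
goto((.5078,.3500,.2043),86);D=snap();fit(D)
E
```

```text
t: 28.05
tool_pos: [0.5083, 0.3509, 0.1859]
tcp_rot: [0.114, 3.126, 0.012]
contact_force: [2.0, -0.4, 12.2]
grip_width: 0.0123
t 28.05 tcp [0.5083 0.3509 0.1859] zaxis [ 0.013  0.007 -1.   ] yaz 85.83 w 0.0123 F [ 2.  -0.4 12.2]
tx ty tz [ 0.02 -0.08 -1.84] roll -0.003
n 1370 normal [ 0.416 -0.018 -0.909] lean 24.6 side -1.0 extent [-0.0237  0.0233  0.0333] roof ctr tool [-0.0154  0.0006  0.0048]
stub top ctr 562 [-0.0001  0.0037 -0.0198] -> roof ctr from stub [-0.0118  0.0042  0.0057] h 0.0282
```

```bash
python3 -m handwheel '[{"hand":0.8,"tx":0.2,"ty":0,"tz":0.15,"roll":0},{"hand":0.8,"tx":0.2,"ty":0,"tz":0.15,"roll":0},{"hand":0.8,"tx":0.15,"ty":0,"tz":0.1,"roll":0},{"hand":0.8,"tx":0,"ty":0,"tz":0,"roll":0},{"hand":0.8,"tx":0,"ty":0,"tz":0,"roll":0}]'
python3 - <<'E'
from capfit import *
goto((.5078,.3500,.2043),86);D=snap();n,c=fit(D);M=R.from_rotvec(D["tcp_rot"]).as_matrix();a=M@n;ro=M@c+D["tool_pos"];print('axis world',a,'roof',ro)
rim=np.array([.5283,.3490,.1775]);b=np.array([-.497,.030,.867]);print('angle to bottle',np.degrees(np.arccos(a@b)),'height of roof over rim',(ro-rim)@b)
E
```

```text
t: 28.52
tool_pos: [0.5039, 0.3511, 0.1817]
tcp_rot: [0.115, 3.124, 0.012]
contact_force: [3.9, 0.2, 11.0]
grip_width: 0.0126
t 28.52 tcp [0.5039 0.3511 0.1817] zaxis [ 0.015  0.007 -1.   ] yaz 85.80 w 0.0126 F [ 3.9  0.2 11. ]
tx ty tz [-0.43 -0.06 -2.25] roll -0.004
n 1474 normal [ 0.493 -0.    -0.87 ] lean 29.6 side -0.0 extent [-0.0212  0.0256  0.0221] roof ctr tool [-0.0183  0.0006  0.0028]
stub top ctr 544 [-0.0047  0.0004 -0.0213] -> roof ctr from stub [-0.0185  0.0004  0.0031] h 0.0281
axis world [-0.50518961  0.02965977  0.86249855] roof [0.52223103 0.35040859 0.17923237]
angle to bottle 1.2676080750384002 height of roof over rim 0.004560498154854745
```

```bash
python3 -m handwheel '[{"hand":0.8,"tx":-0.25,"ty":0,"tz":0.2,"roll":0},{"hand":0.8,"tx":-0.25,"ty":0,"tz":0.2,"roll":0},{"hand":0.8,"tx":-0.15,"ty":0,"tz":0.1,"roll":0},{"hand":0.8,"tx":0,"ty":0,"tz":0,"roll":0}]'
cat > seat.py <<'E'
from capfit import *
goto((.5078,.3500,.2043),86);D=snap();n,c=fit(D);M=R.from_rotvec(D["tcp_rot"]).as_matrix();a=M@n;ro=M@c+D["tool_pos"];print('axis world',a,'roof',ro)
rim=np.array([.5283,.3490,.1775]);b=np.array([-.497,.030,.867]);b/=np.linalg.norm(b);print('angle to bottle',np.degrees(np.arccos(a@b)),'height of roof over rim',(ro-rim)@b,'lat',ro-rim-b*((ro-rim)@b))
E
python3 seat.py
```

```text
t: 28.9
tool_pos: [0.504, 0.3516, 0.1798]
tcp_rot: [0.111, 3.138, 0.009]
contact_force: [-12.7, -5.2, 31.7]
grip_width: 0.0126
t 28.90 tcp [0.504  0.3516 0.1798] zaxis [ 0.001  0.006 -1.   ] yaz 85.94 w 0.0126 F [-12.7  -5.2  31.7]
tx ty tz [-0.39 -0.12 -2.45] roll -0.001
n 1507 normal [ 0.506  0.014 -0.862] lean 30.4 side 0.8 extent [-0.0203  0.0255  0.0218] roof ctr tool [-0.0186  0.0007  0.0006]
stub top ctr 568 [-0.0054  0.0004 -0.0237] -> roof ctr from stub [-0.0195  0.      0.0004] h 0.0281
axis world [-0.5051571   0.04496203  0.86185539] roof [0.52260588 0.35096872 0.17923329]
angle to bottle 1.0199604598914926 height of roof over rim 0.00439268787558172 lat [-0.00351052  0.00183692 -0.00207593]
```

```bash
python3 -m handwheel '[{"hand":0.8,"tx":0.2,"ty":-0.1,"tz":-0.3,"roll":0},{"hand":0.8,"tx":0.15,"ty":-0.1,"tz":-0.25,"roll":0},{"hand":0.8,"tx":0,"ty":0,"tz":0,"roll":0}]'
python3 -m handwheel '[{"hand":1.4,"tx":0,"ty":0,"tz":0,"roll":0},{"hand":1.7,"tx":0,"ty":0,"tz":0,"roll":0},{"hand":2.2,"tx":0,"ty":0,"tz":0,"roll":0},{"hand":3,"tx":0,"ty":0,"tz":0,"roll":0},{"hand":3.4,"tx":0,"ty":0,"tz":0,"roll":0}]'
python3 seat.py
```

```text
t: 29.2
tool_pos: [0.5023, 0.3483, 0.1797]
tcp_rot: [0.113, 3.133, 0.007]
contact_force: [0.5, 0.2, 10.6]
grip_width: 0.0123
t: 29.62
tool_pos: [0.4981, 0.3468, 0.1749]
tcp_rot: [-0.112, -3.137, 0.003]
contact_force: [0.3, -0.5, 0.4]
grip_width: 0.034
t 29.62 tcp [0.4981 0.3468 0.1749] zaxis [-0.003 -0.002 -1.   ] yaz 85.90 w 0.034 F [ 0.3 -0.5  0.4]
tx ty tz [-0.93  0.38 -2.94] roll -0.002
n 3840 normal [ 0.534 -0.008 -0.846] lean 32.3 side -0.5 extent [-0.0183  0.0206  0.0433] roof ctr tool [-0.0204  0.0009 -0.0026]
stub top ctr 443 [-0.008   0.0006 -0.0267] -> roof ctr from stub [-0.023   0.0009 -0.003 ] h 0.0279
axis world [-0.53075471  0.03138681  0.8469441 ] roof [0.51858648 0.34619746 0.17746151]
angle to bottle 2.251375083448108 height of roof over rim 0.004711118012140078 lat [-0.00737162 -0.0029439  -0.00412385]
```

```bash
python3 -m handwheel '[{"hand":3.4,"tx":0.2,"ty":0,"tz":-0.5,"roll":0},{"hand":3.4,"tx":0.5,"ty":0,"tz":-1.2,"roll":0},{"hand":3.4,"tx":1,"ty":0,"tz":-2.5,"roll":0},{"hand":3.4,"tx":1,"ty":0,"tz":-3,"roll":0},{"hand":3.4,"tx":0,"ty":3,"tz":-2,"roll":0}]'
python3 -m handwheel '[{"hand":3.4,"tx":-2,"ty":3,"tz":-1,"roll":0},{"hand":3.4,"tx":-2,"ty":2,"tz":-1,"roll":0},{"hand":3.4,"tx":-2,"ty":0,"tz":0,"roll":0},{"hand":3.4,"tx":0,"ty":0,"tz":0,"roll":0},{"hand":3.4,"tx":0,"ty":0,"tz":0,"roll":0}]'
cat > fin.py <<'E'
from capl import *
import sys
goto((.5,.35,.3),86);D=snap();np.savez('pics/wf%s.npz'%sys.argv[1],**D);cv2.imwrite('pics/wf%s.png'%sys.argv[1],D['im'][:,:,::-1])
im=D["im"];g=mask(im,(45,60,20),(85,255,255));v,u=np.nonzero(g);P=wpts(D,np.c_[u,v],D["d"][v,u]);P=P[(np.abs(P[:,0]-.52)<.08)&(np.abs(P[:,1]-.35)<.08)&(P[:,2]>.12)&(P[:,2]<.26)]
b=np.array([-.497,.030,.867]);b/=np.linalg.norm(b);rim=np.array([.5283,.3490,.1775])
s=(P-rim)@b;h,e=np.histogram(s,np.arange(-.02,.045,.002));print([(round(x*1000,1),int(y)) for x,y in zip(e,h) if y>3])
r=P[np.abs(s-.0045)<.005]
for _ in range(4):
    c=r.mean(0);n=np.linalg.svd(r-c)[2][2];n*=np.sign(n[2]);r=P[np.abs((P-c)@n)<.0012]
x=np.cross([.06,.998,0],n);x/=np.linalg.norm(x);y=np.cross(n,x);q=np.c_[(r-c)@x,(r-c)@y].astype(np.float32);(cx,cy),rad=cv2.minEnclosingCircle(q);ro=c+cx*x+cy*y
print('roof',len(r),'ctr',ro,'rad',rad,'normal',n,'angle',np.degrees(np.arccos(n@b)),'height over rim',(ro-rim)@b,'lat x,y',(ro-rim)@x,(ro-rim)@y)
E
python3 fin.py 1
```

```text
t: 30.08
tool_pos: [0.4748, 0.3729, 0.2715]
tcp_rot: [-0.125, -3.139, 0.005]
contact_force: [1.5, 0.0, -0.5]
grip_width: 0.0339
t: 30.5
tool_pos: [0.5387, 0.4239, 0.289]
tcp_rot: [0.116, 3.139, -0.001]
contact_force: [-0.6, 0.0, -1.2]
grip_width: 0.0341
t 30.50 tcp [0.5387 0.4239 0.289 ] zaxis [ 0.    -0.001 -1.   ] yaz 85.78 w 0.0341 F [-0.6  0.  -1.2]
tx ty tz [ 3.32 -7.66 -1.1 ] roll -0.004
[(np.float64(-12.0), 14), (np.float64(-10.0), 31), (np.float64(-8.0), 27), (np.float64(-6.0), 39), (np.float64(-4.0), 37), (np.float64(-2.0), 39), (np.float64(-0.0), 42), (np.float64(2.0), 298), (np.float64(4.0), 1256), (np.float64(6.0), 131), (np.float64(8.0), 15), (np.float64(10.0), 20), (np.float64(12.0), 12), (np.float64(14.0), 27), (np.float64(16.0), 14), (np.float64(18.0), 18), (np.float64(20.0), 20), (np.float64(22.0), 17), (np.float64(24.0), 20), (np.float64(26.0), 21), (np.float64(28.0), 25), (np.float64(30.0), 37), (np.float64(32.0), 165), (np.float64(34.0), 7)]
roof 1446 ctr [0.52270687 0.34852864 0.1798464 ] rad 0.023894036188721657 normal [-0.52170427  0.03432825  0.85243547] angle 1.661921384730224 height over rim 0.0048009323313711215 lat x,y -0.003508336186488464 -0.0008206630175968422
```

View pics/wf1.png

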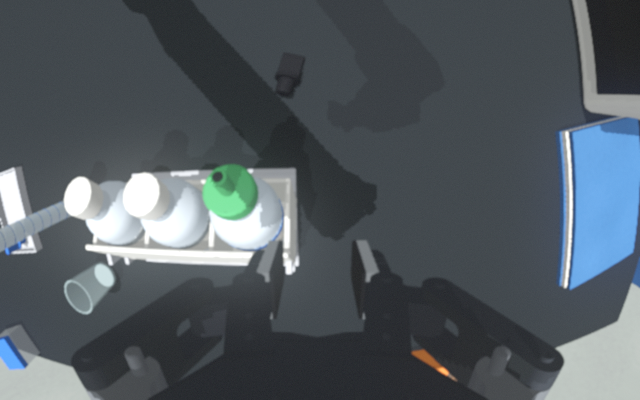

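```bash
python3 -m handwheel '[{"hand":2.4,"tx":1.0,"ty":-2.5,"tz":0,"roll":0},{"hand":2.4,"tx":0,"ty":-3,"tz":0,"roll":0},{"hand":2.4,"tx":0,"ty":-2,"tz":0,"roll":0},{"hand":2.4,"tx":0,"ty":0,"tz":0,"roll":0},{"hand":2.4,"tx":0,"ty":0,"tz":0,"roll":0}]'
python3 -c "
from h import *
goto((.5238,.3485,.235),86)"
```

```text
t: 30.97
tool_pos: [0.5219, 0.3486, 0.2889]
tcp_rot: [-0.117, -3.139, -0.001]
contact_force: [0.6, 1.1, -0.3]
grip_width: 0.0237
t 30.97 tcp [0.5219 0.3486 0.2889] zaxis [-0.001  0.001 -1.   ] yaz 85.72 w 0.0237 F [ 0.6  1.1 -0.3]
tx ty tz [-0.2   0.    5.39] roll -0.005
```

```bash
python3 -m handwheel '[{"hand":2.4,"tx":-0.2,"ty":0,"tz":2.5,"roll":0},{"hand":2.4,"tx":0,"ty":0,"tz":3,"roll":0},{"hand":2.4,"tx":0,"ty":0,"tz":2.5,"roll":0},{"hand":2.4,"tx":0,"ty":0,"tz":1,"roll":0},{"hand":2.4,"tx":0,"ty":0,"tz":0,"roll":0}]'
python3 - <<'E'
from capl import *
goto((.5238,.3485,.187),86);D=snap();cv2.imwrite('pics/w30.png',D['im'][150:350,200:440,::-1].repeat(3,0).repeat(3,1))
E
```

```text
t: 31.38
tool_pos: [0.5212, 0.3507, 0.1947]
tcp_rot: [-0.109, -3.133, 0.006]
contact_force: [0.2, -0.1, -0.4]
grip_width: 0.024
t 31.38 tcp [0.5212 0.3507 0.1947] zaxis [-0.006 -0.004 -1.   ] yaz 86.02 w 0.024 F [ 0.2 -0.1 -0.4]
tx ty tz [-0.28 -0.2   0.77] roll 0.0
```

View pics/w30.png

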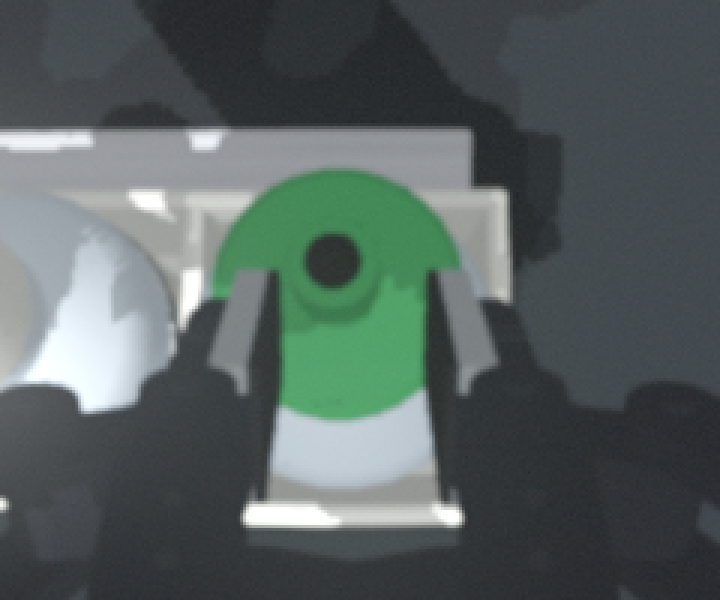

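```bash
python3 -m handwheel '[{"hand":2.4,"tx":0,"ty":-0.3,"tz":0.2,"roll":0},{"hand":2.4,"tx":0,"ty":0,"tz":0.3,"roll":0},{"hand":2.4,"tx":0,"ty":0,"tz":0.3,"roll":0},{"hand":2.4,"tx":0,"ty":0,"tz":0,"roll":0},{"hand":2.4,"tx":0,"ty":0,"tz":0,"roll":0}]'
python3 -m handwheel '[{"hand":2.4,"tx":0,"ty":0,"tz":0.2,"roll":0},{"hand":2.4,"tx":0,"ty":0,"tz":0.2,"roll":0},{"hand":2.4,"tx":0,"ty":0,"tz":0,"roll":0}]'
```

```text
t: 31.85
tool_pos: [0.5247, 0.3477, 0.1909]
tcp_rot: [0.113, 3.139, 0.001]
contact_force: [-0.5, 0.7, -0.8]
grip_width: 0.0237
t: 32.1
tool_pos: [0.5244, 0.3477, 0.1862]
tcp_rot: [-0.112, -3.14, -0.0]
contact_force: [0.0, -0.1, 1.5]
grip_width: 0.0236
```

```bash
python3 -m handwheel '[{"hand":2.4,"tx":0,"ty":0,"tz":0.2,"roll":0},{"hand":2.4,"tx":0,"ty":0,"tz":0.2,"roll":0},{"hand":2.4,"tx":0,"ty":0,"tz":0.1,"roll":0},{"hand":2.4,"tx":0,"ty":0,"tz":0,"roll":0}]'
python3 seat.py
```

```text
t: 32.43
tool_pos: [0.5249, 0.3491, 0.1857]
tcp_rot: [0.112, 3.139, 0.005]
contact_force: [-5.7, -1.6, 15.3]
grip_width: 0.024
t 32.43 tcp [0.5249 0.3491 0.1857] zaxis [ 0.001  0.003 -1.   ] yaz 85.91 w 0.024 F [-5.7 -1.6 15.3]
tx ty tz [ 1.71 -0.02 -1.86] roll -0.001
n 3643 normal [ 0.513  0.005 -0.858] lean 30.9 side 0.3 extent [-0.0236  0.023   0.0467] roof ctr tool [0.0026 0.0004 0.0064]
stub top ctr 637 [ 0.016   0.0006 -0.0178] -> roof ctr from stub [0.0016 0.0005 0.0062] h 0.0281
axis world [-0.51240347  0.03824932  0.85789258] roof [0.5223432  0.34971468 0.17924339]
angle to bottle 1.1290519197196773 height of roof over rim 0.004494399026140469 lat [-0.00372264  0.00057982 -0.00215403]
```

```bash
python3 -m handwheel '[{"hand":2.6,"tx":0,"ty":0,"tz":-0.6,"roll":0},{"hand":2.6,"tx":0,"ty":0,"tz":-1.5,"roll":0},{"hand":2.6,"tx":0,"ty":0,"tz":-3,"roll":0},{"hand":2.6,"tx":0,"ty":0,"tz":-4,"roll":0},{"hand":2.6,"tx":0,"ty":2,"tz":-3,"roll":0}]'
python3 -m handwheel '[{"hand":2.6,"tx":0,"ty":4,"tz":0,"roll":0},{"hand":2.6,"tx":0,"ty":3,"tz":0,"roll":0},{"hand":2.6,"tx":0,"ty":1,"tz":0,"roll":0},{"hand":2.6,"tx":0,"ty":0,"tz":0,"roll":0},{"hand":2.6,"tx":0,"ty":0,"tz":0,"roll":0}]'
python3 fin.py 2
python3 - <<'E'
from h import *
for n in("scene","top"):
    im,d=env.get_image(n);np.savez(f"pics/{n}F.npz",im=im,d=d)
    if n=="scene": cv2.imwrite("pics/sF.png",cv2.resize(im[130:340,170:530],None,fx=2.2,fy=2.2,interpolation=cv2.INTER_CUBIC)[:,:,::-1])
    else: cv2.imwrite("pics/tF.png",cv2.resize(im[130:280,150:490],None,fx=2.3,fy=2.3,interpolation=cv2.INTER_CUBIC)[:,:,::-1])
E
```

```text
t: 32.9
tool_pos: [0.5279, 0.3621, 0.3048]
tcp_rot: [0.124, 3.138, -0.005]
contact_force: [2.2, -1.4, 1.1]
grip_width: 0.026
t: 33.32
tool_pos: [0.5312, 0.4468, 0.3011]
tcp_rot: [-0.111, -3.139, 0.004]
contact_force: [0.7, -0.5, 0.2]
grip_width: 0.0263
t 33.32 tcp [0.5312 0.4468 0.3011] zaxis [-0.001 -0.003 -1.   ] yaz 85.94 w 0.0263 F [ 0.7 -0.5  0.2]
tx ty tz [ 2.43 -9.88  0.13] roll -0.001
[(np.float64(-14.0), 11), (np.float64(-12.0), 21), (np.float64(-10.0), 29), (np.float64(-8.0), 37), (np.float64(-6.0), 27), (np.float64(-4.0), 35), (np.float64(-2.0), 22), (np.float64(-0.0), 54), (np.float64(2.0), 413), (np.float64(4.0), 967), (np.float64(6.0), 40), (np.float64(8.0), 14), (np.float64(10.0), 11), (np.float64(12.0), 16), (np.float64(14.0), 14), (np.float64(16.0), 18), (np.float64(18.0), 19), (np.float64(20.0), 19), (np.float64(22.0), 18), (np.float64(24.0), 18), (np.float64(26.0), 25), (np.float64(28.0), 17), (np.float64(30.0), 51), (np.float64(32.0), 126), (np.float64(34.0), 4)]
roof 1230 ctr [0.52304111 0.34881789 0.17959311] rad 0.023689275607466698 normal [-0.50721065  0.03234425  0.86121496] angle 0.6856597433617457 height over rim 0.004423822110068894 lat x,y -0.0034476627598213194 -0.0005056283132893116
```

View pics/sF.png

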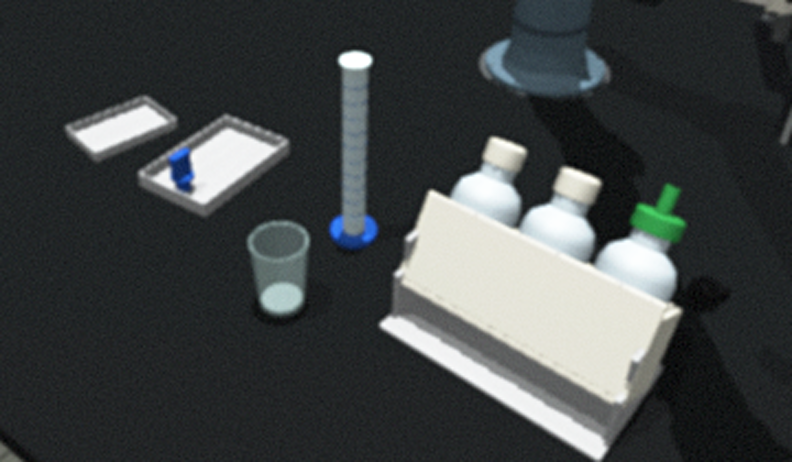

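View pics/tF.png

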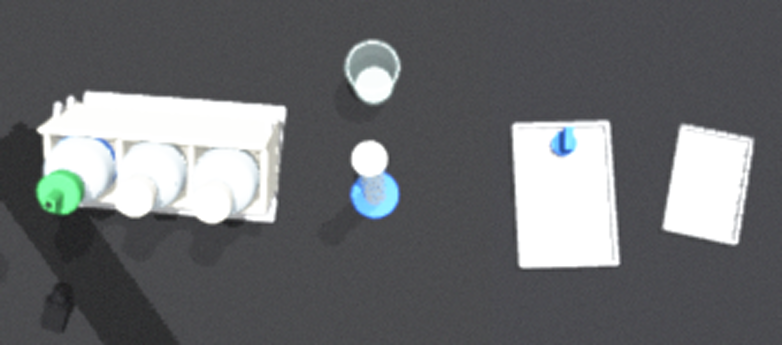

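View pics/wf2.png

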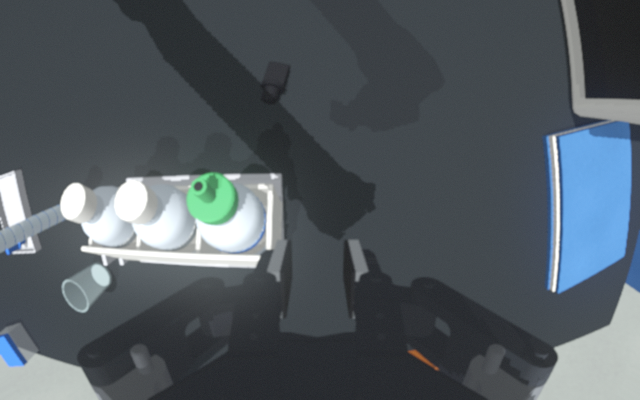

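```bash
python3 -c "
from bench import env
print(env.job_done())"
```

```text
the job is handed in; nothing more can be done
None
```

The job is handed in at about 33.5 s of the 72 s allowed. The blue stopper is out and standing in the larger tray, and the green cap is down on the neck of the eluent bottle.

**Stopper out:** The head was turned about 21° from the jaws, so I first spun the bottle in its cell to line it up. I then rocked the stopper with roll swings of up to about ±0.35 rad, roughly 10° of tilt each way, while drawing it out along the neck. The downward pull stayed at 3 N or less, and the rim was at the same height afterwards, so the bottle stayed down.

**Stopper set down:** I stood it upright by pushing its lower end against the tray's far wall, since the tool only points straight down. I set it on the floor at about 4 N and then opened the gripper. The final pictures show it standing free.

**Cap on:** I tilted it about 19° against the tray's near wall, fitted it over the neck and pressed it with about 34 N. After letting go I pressed the roof again at about 16 N, and it gave 0.5 mm.

**Last checks:**
- **Seating:** The cap's tilt to the bottle axis measured 0.7°, and its roof was 4.4 mm above the rim position measured before capping, against 4.0 mm when fully down. That is within the 2 mm calibration.
- **One disagreement:** The cap measured 3.4 mm off the earlier rim centre, towards the robot. That is more than its 2.5 mm of play. I put the rest down to the bottle's own 2 mm of play in the cell, but I did not confirm it.
- **Other things:** The spare bottles, measuring cylinder and beaker look unmoved in the scene and top pictures, judged by eye. The gripper was clear of everything when I handed in.

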